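# Fit the charged battery pack to the portable microscope

## Task

Take the fully charged battery pack (four green lights) off the charger by pinching its two violet side buttons together, and slide it down the leaning rail on the microscope until it is fully home and latched, without forcing it, with both buttons sprung back out. Leave the other pack charging in its bay and do not disturb anything else on the bench.

Things in the scene. Friction and masses are not known exactly. Their poses are not given: they have to be found in the camera images.
- full_pack_mid (a point): Centre of the charged battery pack: light grey box 100 mm long, 46 wide, 40 thick, 0.25 to 0.46 kg, four green lights on its top end and front. Axes, the same as those of the seat it is latched in: z along its length to the top end with the lights, y across the two buttons, x from the grooved rail side to the front. The foot is 50 mm below (-z), the rail side 19 mm behind (-x).
- full_pack_grip (a point): Point midway between the charged pack's two violet buttons, 22 mm above its centre, same axes. The buttons (20 mm along x, 24 mm along z) stand on the +y and -y sides, 60 mm apart over their faces, 48 mm when both are in. Both must be in at once and stay in while the pack slides: grip them centred with 20 to 40 N. The pack is then carried by them.
- full_pack_left (a joint): Travel of the charged pack's +y button: 0 out, 0.006 m fully in; its spring rises from 3 to 6 N. It draws in a violet latch tooth low on the same side (25 to 38 mm below the pack's centre), which stands out 6.5 mm when the button is out and is free of its catch beyond 0.004 m.
- full_pack_right (a joint): The same for its -y button.
- low_pack_mid (a point): Centre of the second pack, the same in every way but with one amber light; it stays charging in the other bay.
- charger: Cream two-bay charger, 145 x 240 mm, 122 mm high, fixed; origin under its middle, z up. Each bay is an upright seat built like shoe, at x = -11 mm, y = +56 or -56 mm, its floor 46 mm up; which pack stands in which bay varies. A pack comes out straight up: it is off the bay's rail once raised 95 mm.
- shoe: Battery seat on the microscope, leaning 35 degrees from upright, its top end towards the robot. Origin: middle of its floor at the back plate; z up along the rail (the way out), y across, x out from the plate. The T-shaped aluminium rail (26 mm wide, 11 deep, head tapered from z = 74 to 90 mm) fills the groove in the pack's rail side with 1.5 mm free each side and 1 mm in depth. Two dark cheeks 40 mm high take the teeth.
- shoe_home (a point): Where the charged pack's centre lies when it is home (axes as shoe; the pack's axes then match them). At the hard stop it is exactly here; latched, it stands about 2 mm higher. A pack let go 2 mm or more short of the stop is not latched and is pushed up again.
- shoe_entry (a point): 105 mm up the rail's axis from shoe_home: a pack whose centre is here, with the seat's axes, stands in line just clear of the rail's head and can be slid straight down to shoe_home.
- shoe_contacts (a joint): How far the seat's sprung contacts stand up: 0.005 m when free, 0 at the hard stop. Over the last 5 mm they push the pack back with 4.5 to 6 N, so it has to be pushed down to the hard stop and held there while the buttons are let go.
- microscope: Cream portable inverted microscope, fixed; origin on the bench under its battery deck, z up. The seat's foot is at x = 50, y = 0, z = 110 mm; the deck box is 169 mm high, from x = -100 to -6 and y = -75 to 80 mm; the stage (160 mm high) and the lamp arm and pillar (395 mm high, y = 150 to 335 mm) stand on the +y side.
- well_plate: clear 24-well culture plate, 128 x 86 x 20 mm, origin under its centre; a bystander
- slide_box: blue slide box, 98 x 83 x 36 mm, origin under its centre; a bystander
- oil_bottle: small amber bottle with black cap, 34 mm across, 75 high, origin under its centre; a bystander
- tip_box: pipette tip box, grey with clear lid, 122 x 84 x 75 mm, origin under its centre; a bystander
- culture_flask: clear culture flask lying flat, red cap, 150 x 85 x 36 mm, origin under the flask's body; a bystander
- tube_rack: white rack with five capped tubes, 100 x 200 mm, 113 high, origin under its centre; a bystander
- full_pack: The charged pack itself; origin at its foot, on the rail side: 20 mm behind and 50 mm below full_pack_mid.
Not all that is in view belongs to the job. What is shaped like the full_pack but yellow is not meant.

How it is judged:
On the way, in this order (a step that is already met when the one before it is completed fails the run):
1. both side buttons of the charged pack are pressed in together while it stands in the charger (value of joint each of full_pack_left, full_pack_right above 0.004 m and z of full_pack_mid in the frame of charger below 0.115 m), for 0.1 s.
2. the charged pack is on the microscope's rail, in line with it (x of full_pack_mid in the frame of shoe between 0.016 and 0.024 m and y of full_pack_mid in the frame of shoe between -0.004 and 0.004 m and angle between the z axis of full_pack_mid and the z axis of shoe, either way round below 0.07 rad and angle between the x axis of full_pack_mid and the x axis of shoe, either way round below 0.1 rad and z of full_pack_mid in the frame of shoe between 0.0545 and 0.13 m), for 0.1 s.
At the end, for the whole second after the job is handed in: The charged pack is home in the microscope's seat (centre within 4 mm along the rail, 4 mm across, 4 degrees), its contacts pressed, both buttons out to within 1.5 mm, nobody holding it; the other pack is still seated in its bay (moved less than 6 mm) (x of full_pack_mid in the frame of shoe between 0.016 and 0.024 m and y of full_pack_mid in the frame of shoe between -0.004 and 0.004 m and angle between the z axis of full_pack_mid and the z axis of shoe, either way round below 0.07 rad and angle between the x axis of full_pack_mid and the x axis of shoe, either way round below 0.1 rad and z of full_pack_mid in the frame of shoe between 0.047 and 0.0538 m and value of joint each of full_pack_left, full_pack_right below 0.0015 m and value of joint shoe_contacts below 0.0035 m and distance of low_pack_mid from where it was at the start of the episode below 0.006 m); the robot touches nothing.
It fails at once if the charged pack is forced against the microscope (over 70 N) (contact force between full_pack and microscope above 70 N).
It fails at once if the other pack is pulled or pushed from its seat (moved over 10 mm) (distance of low_pack_mid from where it was at the start of the episode above 0.01 m).
It fails at once if a bystander is shifted by more than 25 mm (distance of any of well_plate, slide_box, oil_bottle, tip_box, culture_flask, tube_rack from where it was at the start of the episode above 0.025 m).
It also fails if it takes over 51 s, if anything falls off the work surface, if the arm or the gripper's body presses on something with over 40 N, if the wrist force passes 120 N, or if a joint passes its speed limit or range.

## Robot

A 6-joint arm with a two-finger parallel gripper is mounted at the origin on the work surface. World frame = base frame: x ahead of the robot, y to its left, z up, the work surface at z = 0. Lengths are in m, angles in rad, forces in N, time in s.
With the tool pointing down it reaches from about 0.375 to 0.9 m from the base axis. Payload 3.1 kg.
Tool frame: the origin (TCP) lies at the very end of the fingers, on their centre line; the grasp point (between the pads) lies 19 mm behind it; z points along the fingers, y is the direction in which the jaws open and shut (so a half turn about z gives the same grasp; the last joint's range is limited). The gripper opens to 87 mm and grips with 3 to 60 N. Pads are 19 mm wide; open, the fingers measure 117 mm over their backs; the gripper's body (75 mm by 190 mm) begins 51 mm behind the grasp point.
Start: joints at [-1.44, 0.527, 1.433, -0, 1.181, -0.178], TCP at [0.19, -0.595, 0.188] pointing down, gripper open.
Joint ranges: [-3.08, 3.08], [-0.75, 2.2], [0.22, 2.44], [-1.43, 4.57], [0, 2.65], [-2.85, 2.85]. Speed limits (rad/s): [2.79, 2.79, 3.14, 3.14, 3.14, 3.14].

## Interface

Orientations are given as a unit quaternion [w, x, y, z].
In Python, from rig import * gives the robot as it stands. The module is installed in compiled form; this text tells all that it offers. Calls block until the motion is done:
- goto(position, orientation): joint-space move of the TCP to a pose.
- move_linear(position, orientation=None, v=0.15, contact_N=None): straight line of the TCP; orientation=None keeps the orientation; v is the mean speed in m/s. With contact_N (N) it stops when the force on the tool has changed by that much, and returns True; else False.
- move_joints(angles): joint-space move.
- command_gripper(opening): opening from 0.0 (shut) to 1.0 (fully open); the grip force is fixed at half the most; returns when the fingers have stopped.
- pause(seconds).
- ik(position, orientation): joint angles nearest the present ones, or None.
- grab_frame(name): name is "scene" or "top"; returns a dict with "image" (384x512x3 uint8, blue, green, red), "fov_y" (degrees; the focal length in pixels is half the picture's height over the tangent of half this angle, whatever the lens; pixels are square), "cx", "cy" (the principal point, pixels), "R" (3x3) and "t" (3): a world point X has camera coordinates R X + t. Camera axes: x right, y down, z forward; pixel columns grow to the right and rows downward; lengths in m; the calibration is good to about 2 mm. A picture is of the moment at which its call begins. There is no depth.
A pose or a line that the arm cannot do raises Unreachable and nothing moves.
- close_job(): hands the job in, once; it reports no verdict.
Readings, each from a call of its own:
- get_time(): time.
- get_qpos(): joint angles.
- get_qd(): joint speeds.
- get_tau(): joint torques, N m.
- get_tool_pos(): TCP position.
- get_tcp_rot(): TCP orientation.
- get_ft_force(): force on the tool from outside, world axes, zero at the start.
- get_moment(): the same for the moment, N m.
- get_gripper_width(): opening from 0.0 (shut) to 1.0 (fully open).
Only numpy, scipy, OpenCV 4.12 (cv2) and the standard library are available. Lean on these libraries where they do the work, as an engineer would, in place of code of your own. Each camera call takes 0.05 s, during which the arm holds its last target.

## Working session

There is one attempt and no reset: what is moved stays moved. The work goes in short steps, each a Python script; the robot and the scene stay as the last script left them, time stands still between calls to the robot, and variables do not carry over. Pictures are saved under pics/ and viewed, and the job is handed in when it is done.

```bash
mkdir -p pics
python3 - <<'E'
from rig import *
import cv2,numpy as np,pickle
for n in("scene","top"):
    f=grab_frame(n); cv2.imwrite(f"pics/{n}0.png",f["image"]); pickle.dump(f,open(f"{n}0.pkl","wb"))
    print(n,f["fov_y"],f["cx"],f["cy"],np.round(f["R"],3).tolist(),np.round(f["t"],3))
    print(-f["R"].T@f["t"])
print(get_time(),get_tcp_rot(),get_ft_force(),get_gripper_width())
E
```

```text
scene 51.99278001131953 249.7460272925756 190.97898338093125 [[-0.836, 0.549, -0.014], [0.357, 0.524, -0.774], [-0.417, -0.652, -0.633]] [0.523 0.015 1.232]
[0.94536868 0.50796065 0.79907591]
top 49.44157954106701 250.23500933003072 190.69887204216624 [[0.023, -1.0, 0.018], [-0.998, -0.024, -0.061], [0.062, -0.017, -0.998]] [-0.16   0.541  1.434]
[ 0.45459219 -0.12223651  1.46732092]
0.1 [-9.64307792e-04  9.88102032e-01  1.53796760e-01  2.26432717e-05] [ 0.6978427   0.74610647 -0.0838547 ] 1.0023351767641497
```

View pics/scene0.png

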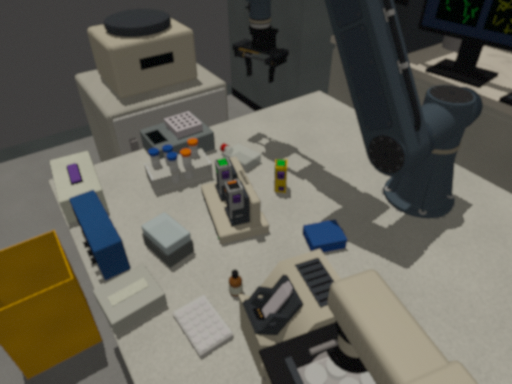

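View pics/top0.png

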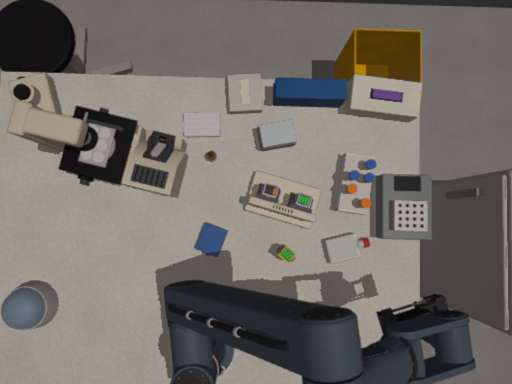

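Run:
```python
import cv2
a=cv2.imread("pics/scene0.png");b=cv2.imread("pics/top0.png")
cv2.imwrite("pics/c1.png",cv2.resize(a[140:250,190:300],None,fx=5,fy=5,interpolation=cv2.INTER_CUBIC))
cv2.imwrite("pics/c2.png",cv2.resize(a[245:345,225:345],None,fx=6,fy=6,interpolation=cv2.INTER_CUBIC))
cv2.imwrite("pics/c3.png",cv2.resize(b[160:270,230:340],None,fx=5,fy=5,interpolation=cv2.INTER_CUBIC))
cv2.imwrite("pics/c4.png",cv2.resize(b[110:210,110:220],None,fx=5,fy=5,interpolation=cv2.INTER_CUBIC))
```

```text
(no output)
```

View pics/c1.png

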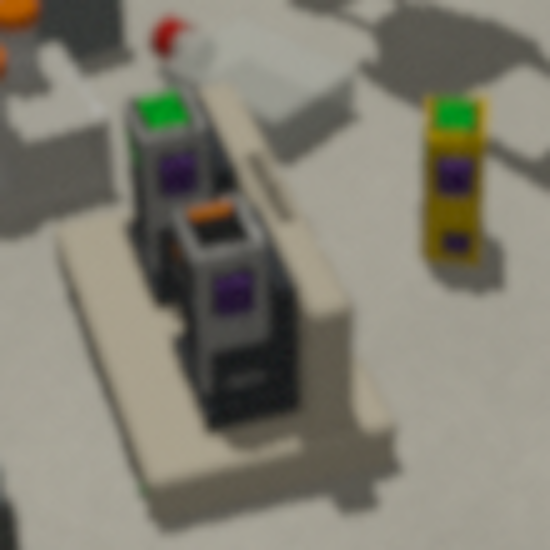

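View pics/c2.png

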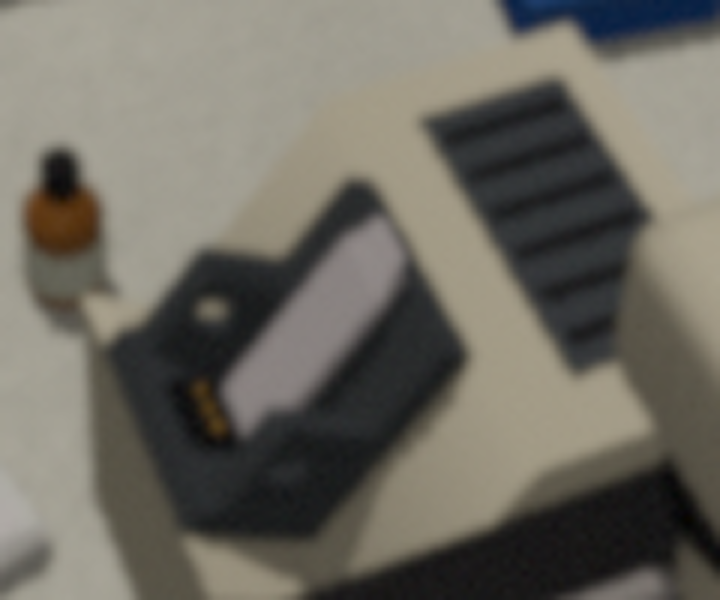

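View pics/c3.png

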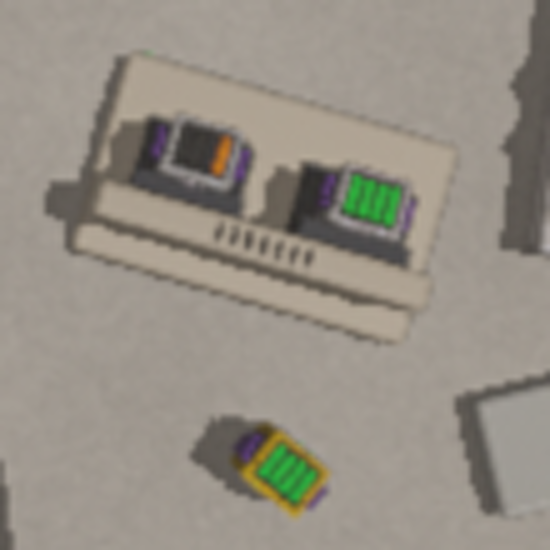

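View pics/c4.png

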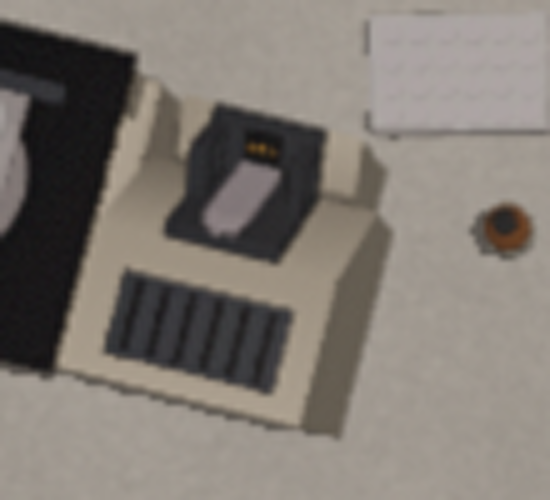

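```bash
cat > h.py <<'E'
import cv2,numpy as np,pickle
def K(f):
    F=f["image"].shape[0]/2/np.tan(np.radians(f["fov_y"]/2)); return F
def ray(f,u,v):
    F=K(f); d=np.array([(u-f["cx"])/F,(v-f["cy"])/F,1.]); R=np.array(f["R"]); 
    return -R.T@np.array(f["t"]), R.T@d
def onz(f,u,v,z):
    o,d=ray(f,u,v); return o+d*(z-o[2])/d[2]
def proj(f,X):
    c=np.array(f["R"])@np.asarray(X)+np.array(f["t"]); return np.array([f["cx"],f["cy"]])+K(f)*c[:2]/c[2]
def tri(f1,p1,f2,p2):
    A=[];b=[]
    o1,d1=ray(f1,*p1);o2,d2=ray(f2,*p2)
    s=np.linalg.lstsq(np.c_[d1,-d2],o2-o1,rcond=None)[0]
    a,c=o1+s[0]*d1,o2+s[1]*d2
    return (a+c)/2,np.linalg.norm(a-c)
def blobs(im,lo,hi,minA=4):
    h=cv2.cvtColor(im,cv2.COLOR_BGR2HSV); m=cv2.inRange(h,np.array(lo),np.array(hi))
    n,l,s,c=cv2.connectedComponentsWithStats(m)
    return [(s[i].tolist(),c[i].round(2).tolist()) for i in range(1,n) if s[i][4]>=minA]
def load(n): return pickle.load(open(n+".pkl","rb"))
E
python3 - <<'E'
from h import *
for n in("scene0","top0"):
    f=load(n)
    for nm,lo,hi in(("green",(50,120,80),(70,255,255)),("violet",(125,80,40),(160,255,255)),("amber",(5,180,120),(18,255,255)),("gold",(15,110,90),(35,255,255))):
        print(n,nm,[(s,c) for s,c in blobs(f["image"],lo,hi)])
S,T=load("scene0"),load("top0")
E
```

```text
scene0 green [([218, 159, 10, 7, 51], [222.22, 161.88]), ([278, 159, 7, 7, 38], [280.84, 162.0])]
scene0 violet [([68, 164, 13, 19, 171], [73.87, 173.25]), ([222, 171, 7, 8, 44], [225.23, 174.02]), ([278, 172, 6, 6, 33], [280.42, 174.58]), ([280, 188, 3, 2, 5], [281.2, 188.4]), ([233, 195, 7, 8, 50], [236.04, 198.36])]
scene0 amber [([188, 139, 10, 6, 47], [192.13, 141.3]), ([180, 148, 10, 8, 55], [184.82, 151.44]), ([229, 181, 6, 3, 9], [231.67, 181.89])]
scene0 gold [([189, 140, 7, 4, 25], [192.12, 141.44]), ([182, 149, 8, 6, 29], [185.38, 151.52]), ([275, 159, 13, 34, 208], [280.11, 175.68]), ([0, 230, 102, 148, 10111], [41.58, 305.46]), ([76, 278, 3, 6, 6], [77.0, 280.5]), ([231, 279, 6, 5, 17], [233.12, 281.0])]
top0 green [([299, 195, 11, 10, 74], [303.96, 199.73]), ([282, 249, 11, 11, 71], [287.01, 254.41])]
top0 violet [([372, 90, 30, 11, 251], [386.52, 94.96]), ([260, 185, 3, 6, 10], [261.2, 187.9]), ([277, 190, 3, 6, 9], [278.0, 192.78]), ([294, 195, 3, 6, 12], [294.83, 197.5]), ([278, 247, 4, 5, 11], [279.45, 248.73])]
top0 amber [([348, 185, 9, 8, 63], [351.83, 188.56]), ([273, 188, 3, 7, 10], [273.9, 191.1]), ([361, 199, 10, 9, 68], [365.26, 202.88])]
top0 gold [([353, 28, 69, 55, 766], [379.27, 56.44]), ([421, 93, 1, 4, 4], [421.0, 94.5]), ([273, 188, 3, 7, 11], [274.0, 191.0]), ([278, 246, 18, 17, 89], [285.98, 254.1])]
```

Run:
```python
from h import *
S,T=load("scene0"),load("top0")
print("green tri",tri(S,(222.22,161.88),T,(303.96,199.73)), onz(T,303.96,199.73,.148),onz(S,222.22,161.88,.148))
print("amber tri",tri(S,(231.67,181.89),T,(273.9,191.1)))
h=cv2.cvtColor(T["image"],cv2.COLOR_BGR2HSV)
for p in((250,215),(300,180),(225,200),(140,180),(170,120),(250,250)): print(p,h[p[1],p[0]],T["image"][p[1],p[0]])
m=((h[...,1]>42)&(h[...,0]<32)&(h[...,0]>8)).astype(np.uint8)*255
v=np.zeros((384,512,3),np.uint8);v[...]=m[...,None]
cv2.imwrite("pics/m1.png",np.hstack([cv2.resize(m[100:280,230:340],None,fx=3,fy=3),cv2.resize(m[80:260,90:230],None,fx=3,fy=3)]))
```

```text
green tri (array([ 0.51108995, -0.31526951,  0.14966884]), np.float64(0.0014205284235210033)) [ 0.51176105 -0.31590527  0.148     ] [ 0.50943181 -0.31690182  0.148     ]
amber tri (array([ 0.53670551, -0.21969388,  0.14976006]), np.float64(0.0002646736066377421))
(250, 215) [ 15  25 161] [145 153 161]
(300, 180) [ 15  25 161] [145 153 161]
(225, 200) [ 16  24 160] [145 153 160]
(140, 180) [130  21  36] [36 33 34]
(170, 120) [ 17  25 162] [146 155 162]
(250, 250) [ 17  25 163] [147 156 163]
```

View pics/m1.png

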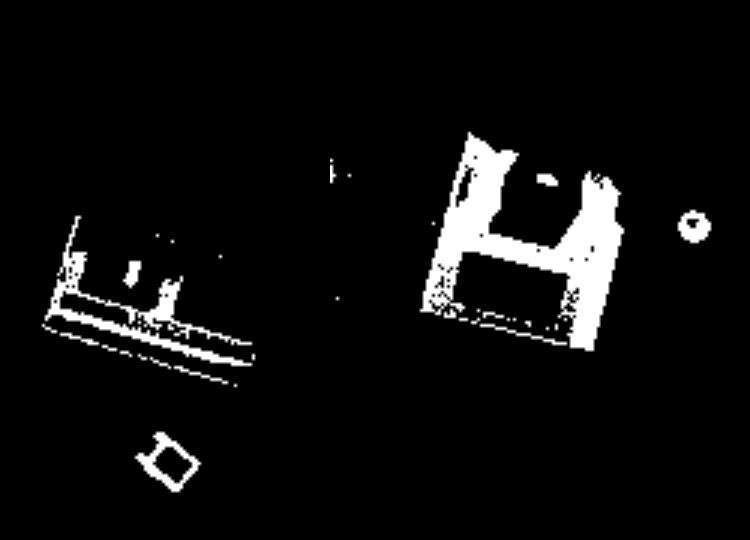

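Run:
```python
from h import *
T=load("top0"); S=load("scene0")
lsd=cv2.createLineSegmentDetector(0)
for nm,f,(x0,x1,y0,y1),z in(("T",T,(235,330,165,235),4),("T",T,(120,200,120,205),4),("S",S,(195,275,140,245),4),("S",S,(230,350,250,345),4)):
    g=cv2.cvtColor(f["image"],cv2.COLOR_BGR2GRAY)
    L=lsd.detect(g)[0][:,0]
    c=cv2.resize(f["image"][y0:y1,x0:x1],None,fx=6,fy=6,interpolation=cv2.INTER_CUBIC);k=0
    print(nm,x0)
    for l in L:
        n=np.hypot(l[2]-l[0],l[3]-l[1])
        if n>12 and x0<min(l[0],l[2]) and max(l[0],l[2])<x1 and y0<min(l[1],l[3]) and max(l[1],l[3])<y1:
            print(k,l.round(1).tolist(),"ang %.1f"%np.degrees(np.arctan2(l[3]-l[1],l[2]-l[0])))
            p=((l-[x0,y0,x0,y0]+.5)*6).astype(int)
            cv2.line(c,p[:2].tolist(),p[2:].tolist(),(0,0,255),1);cv2.putText(c,str(k),((p[:2]+p[2:])//2).tolist(),0,.5,(255,0,0),1);k+=1
    cv2.imwrite(f"pics/l{nm}{x0}.png",c)
```

```text
T 235
0 [290.3999938964844, 191.89999389648438, 311.79998779296875, 195.0] ang 8.3
1 [260.29998779296875, 182.39999389648438, 276.70001220703125, 185.3000030517578] ang 9.8
2 [280.3999938964844, 190.3000030517578, 277.29998779296875, 202.89999389648438] ang 103.9
3 [275.70001220703125, 202.89999389648438, 251.8000030517578, 195.89999389648438] ang -163.6
4 [314.6000061035156, 214.89999389648438, 280.70001220703125, 204.0] ang -162.2
5 [311.70001220703125, 223.60000610351562, 248.0, 204.8000030517578] ang -163.6
6 [249.60000610351562, 202.1999969482422, 313.1000061035156, 220.8000030517578] ang 16.4
7 [244.89999389648438, 195.39999389648438, 251.8000030517578, 171.0] ang -74.4
8 [255.60000610351562, 171.89999389648438, 248.5, 192.0] ang 109.4
9 [295.6000061035156, 204.5, 309.29998779296875, 208.3000030517578] ang 15.1
10 [246.6999969482422, 208.8000030517578, 308.1000061035156, 227.10000610351562] ang 16.6
11 [306.79998779296875, 229.60000610351562, 276.8999938964844, 220.5] ang -163.0
12 [275.79998779296875, 220.10000610351562, 248.10000610351562, 212.10000610351562] ang -163.8
13 [3
[... 4450 characters left out ...]
11 [274.1000061035156, 312.8999938964844, 293.3999938964844, 288.0] ang -52.2
12 [347.70001220703125, 344.79998779296875, 337.5, 332.3999938964844] ang -129.3
13 [328.3999938964844, 282.70001220703125, 313.0, 287.79998779296875] ang 161.7
14 [317.0, 263.5, 300.5, 269.0] ang 161.7
15 [312.0, 284.6000061035156, 328.1000061035156, 279.20001220703125] ang -18.5
16 [320.70001220703125, 269.70001220703125, 305.3999938964844, 274.8999938964844] ang 161.4
17 [307.0, 278.3999938964844, 323.5, 272.8999938964844] ang -18.3
18 [325.70001220703125, 275.70001220703125, 309.1000061035156, 281.1000061035156] ang 161.9
19 [304.29998779296875, 271.6000061035156, 319.3999938964844, 266.8999938964844] ang -17.5
```

View pics/lT235.png

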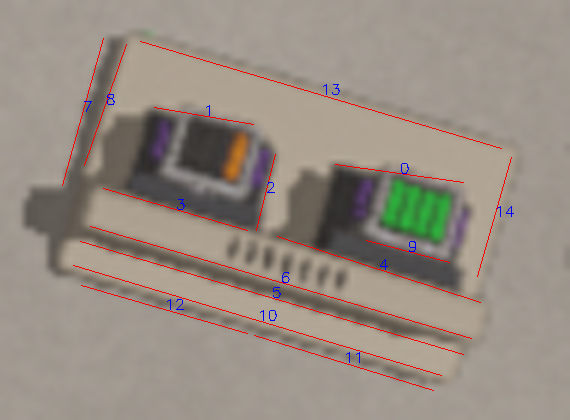

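View pics/lT120.png

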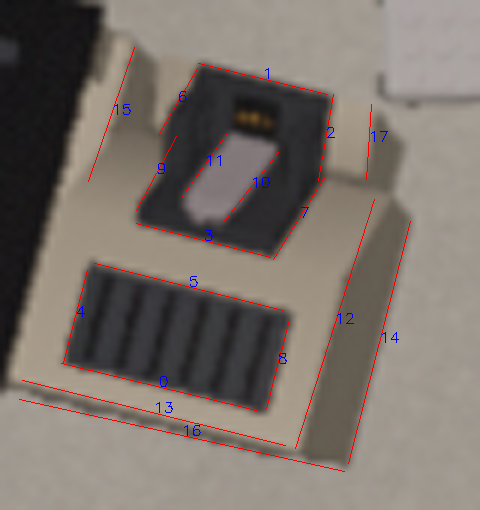

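View pics/lS230.png

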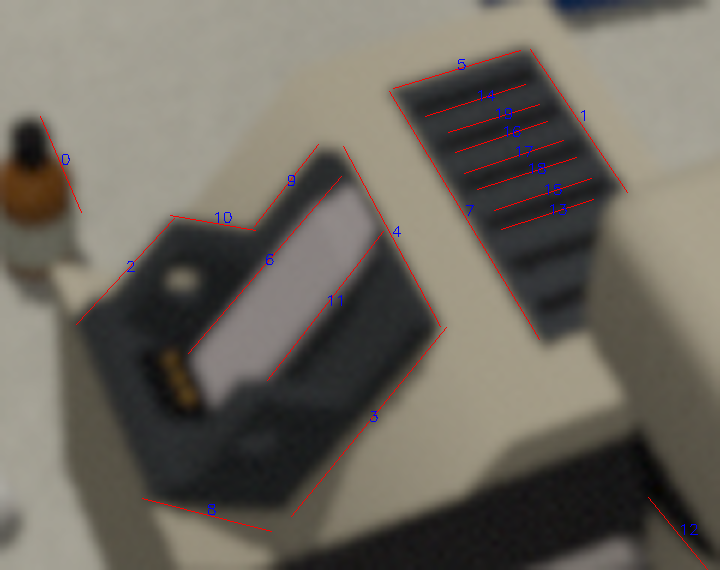

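```bash
cat >> h.py <<'E'
def yawT(f,l,z):
    a,b=onz(f,l[0],l[1],z),onz(f,l[2],l[3],z); d=b-a; return (np.degrees(np.arctan2(d[1],d[0]))+45)%90-45
def line3(f1,l1,f2,l2):
    o1,a=ray(f1,*l1[:2]);_,b=ray(f1,*l1[2:]);n1=np.cross(a,b)
    o2,c=ray(f2,*l2[:2]);_,d=ray(f2,*l2[2:]);n2=np.cross(c,d)
    n1/=np.linalg.norm(n1);n2/=np.linalg.norm(n2)
    u=np.cross(n1,n2);u/=np.linalg.norm(u);u*=np.sign(u[2])
    p=np.linalg.solve(np.array([n1,n2,u]),[n1@o1,n2@o2,u@o1*0]);return p,u
E
python3 - <<'E'
from h import *
T=load("top0"); S=load("scene0")
for nm,l,z in(("3",[275.7,202.9,251.8,195.9],.122),("4",[314.6,214.9,280.7,204.],.122),("6",[249.6,202.2,313.1,220.8],.122),("10",[246.7,208.8,308.1,227.1],.04),("13",[318.2,189.3,257.9,171.4],.04),("14",[314.2,210.6,319.7,190.7],.04),("7",[244.9,195.4,251.8,171.0],.02)):
    print("ch",nm,round(yawT(T,l,z),2),onz(T,(l[0]+l[2])/2,(l[1]+l[3])/2,z).round(4))
for nm,l,z in(("0",[162.2,187.9,129.8,180.],.169),("5",[135.2,163.5,166.7,171.2],.169),("4",[130,179.9,134.1,164.6],.169),("8",[167.7,172.7,163.8,187.7],.169),("13",[123.2,182.9,167,193.8],.169),("16",[176.9,198.1,122.8,186.1],0),("14",[187.9,156.5,177.6,196.7],0),("3",[164.5,162.4,142.2,156.8],.17),("1",[152.7,130.1,174.2,135.2],.14)):
    print("mi",nm,round(yawT(T,l,z),2),onz(T,(l[0]+l[2])/2,(l[1]+l[3])/2,z).round(4))
for t,s in(([157.3,141.8,149.9,152.2],[274.1,312.9,293.4,288.]),([156.7,156.7,165.9,144.9],[286.3,278.9,261,308.4])):
    p,u=line3(T,t,S,s)
    for z in (.12,.18): print("rail",u.round(3),(p+u*(z-p[2])/u[2]).round(4),"lean",np.degrees(np.arccos(u[2])),"az",np.degrees(np.arctan2(-u[1],-u[0])))
E
```

```text
ch 3 -15.0 [ 0.5109 -0.1895  0.122 ]
ch 4 -16.5 [ 0.481  -0.2998  0.122 ]
ch 6 -15.0 [ 0.4732 -0.2471  0.122 ]
ch 10 -15.27 [ 0.452  -0.2416  0.04  ]
ch 13 -15.2 [ 0.5819 -0.2759  0.04  ]
ch 14 -14.71 [ 0.5143 -0.3765  0.04  ]
ch 7 -14.43 [ 0.5703 -0.1398  0.02  ]
mi 0 -12.38 [0.5484 0.18   0.169 ]
mi 5 -12.4 [0.6007 0.1666 0.169 ]
mi 4 -12.63 [0.5839 0.2246 0.169 ]
mi 8 -12.51 [0.5616 0.1193 0.169 ]
mi 13 -12.65 [0.5347 0.1823 0.169 ]
mi 16 -11.18 [0.5323 0.2048 0.    ]
mi 14 -12.44 [0.5897 0.0915 0.    ]
mi 3 -12.76 [0.625  0.1599 0.17  ]
mi 1 -11.99 [0.7166 0.1374 0.14  ]
rail [-0.554  0.095  0.827] [0.6876 0.1617 0.12  ] lean 34.211724190023 az -9.701582770388727
rail [-0.554  0.095  0.827] [0.6474 0.1686 0.18  ] lean 34.211724190023 az -9.701582770388727
rail [-0.558  0.149  0.816] [0.682  0.1309 0.12  ] lean 35.26535138812827 az -14.98917792140606
rail [-0.558  0.149  0.816] [0.641  0.1419 0.18  ] lean 35.26535138812827 az -14.98917792140606
```

```bash
cat >> h.py <<'E'
from scipy.spatial.transform import Rotation as Ro
def quat(R): q=Ro.from_matrix(R).as_quat(); return [q[3],q[0],q[1],q[2]]
def frame(yaw,lean=0.):
    return Ro.from_euler("zy",[yaw,-lean],degrees=True).as_matrix()  # seat axes
def tool(Rs,flip=1): return Rs@np.diag([flip,-flip,-1.])
CH=frame(-15.1); PACK=np.array([.5110,-.3157,.098])
SH=frame(-12.5,35.); SO=np.array([.6787,.1477,.110])
def chTCP(dz=0,flip=1): return PACK+CH@[0,0,.003+dz], quat(tool(CH,flip))
def shTCP(z,flip=1,off=(0,0,0)): # z = pack centre in shoe frame
    return SO+SH@(np.array([.020,0,z+.003])+off), quat(tool(SH,flip))
E
python3 - <<'E'
from rig import *
from h import *
print(SH.round(3).tolist())
for fl in(1,-1):
    for nm,(p,q) in (("ch",chTCP(0,fl)),("ch+.13",chTCP(.13,fl)),("ent",shTCP(.175,fl)),("home",shTCP(.05,fl))):
        a=ik(p,q);print(fl,nm,np.round(p,3),None if a is None else np.round(a,2))
E
```

```text
[[0.8, 0.177, -0.574], [-0.216, 0.976, 0.0], [0.56, 0.124, 0.819]]
1 ch [ 0.511 -0.316  0.101] [-0.74  0.6   1.57 -0.    0.96  1.1 ]
1 ch+.13 [ 0.511 -0.316  0.231] [-0.74  0.45  1.45 -0.    1.25  1.1 ]
1 ent [0.593 0.143 0.267] [ 0.08  0.23  1.89 -0.11  0.42  1.96]
1 home [0.664 0.143 0.165] [ 0.07  0.48  1.85 -0.19  0.21  2.03]
-1 ch [ 0.511 -0.316  0.101] [-0.74  0.6   1.57 -0.    0.96 -2.05]
-1 ch+.13 [ 0.511 -0.316  0.231] [-0.74  0.45  1.45 -0.    1.25 -2.05]
-1 ent [0.593 0.143 0.267] [ 0.08  0.23  1.89 -0.11  0.42 -1.18]
-1 home [0.664 0.143 0.165] [ 0.07  0.48  1.85 -0.19  0.21 -1.11]
```

```bash
sed -i 's/from_euler("zy"/from_euler("ZY"/' h.py
python3 - <<'E'
from rig import *
from h import *
print(SH.round(3).tolist())
for fl in(1,-1):
    for nm,(p,q) in (("ch",chTCP(0,fl)),("ch+.13",chTCP(.13,fl)),("ent",shTCP(.175,fl)),("home",shTCP(.05,fl))):
        a=ik(p,q);print(fl,nm,np.round(p,3),None if a is None else np.round(a,2))
E
```

```text
[[0.8, 0.216, -0.56], [-0.177, 0.976, 0.124], [0.574, 0.0, 0.819]]
1 ch [ 0.511 -0.316  0.101] [-0.74  0.6   1.57 -0.    0.96  1.1 ]
1 ch+.13 [ 0.511 -0.316  0.231] [-0.74  0.45  1.45 -0.    1.25  1.1 ]
1 ent [0.595 0.166 0.267] [ 0.23  0.27  1.82 -0.5   0.54  2.39]
1 home [0.665 0.151 0.165] [ 0.17  0.5   1.8  -0.7   0.34  2.56]
-1 ch [ 0.511 -0.316  0.101] [-0.74  0.6   1.57 -0.    0.96 -2.05]
-1 ch+.13 [ 0.511 -0.316  0.231] [-0.74  0.45  1.45 -0.    1.25 -2.05]
-1 ent [0.595 0.166 0.267] [ 0.23  0.27  1.82 -0.5   0.54 -0.76]
-1 home [0.665 0.151 0.165] [ 0.17  0.5   1.8  -0.7   0.34 -0.58]
```

Run:
```python
from rig import *
from h import *
p,q=chTCP(.12,-1)
move_linear(get_tool_pos()+np.array([0,0,.08]),v=.2)
goto(p,q)
p,q=chTCP(.05,-1)
move_linear(p,q,v=.12)
for n in("scene","top"):
    f=grab_frame(n); cv2.imwrite(f"pics/{n}1.png",f["image"]); pickle.dump(f,open(f"{n}1.pkl","wb"))
a=cv2.resize(cv2.imread("pics/scene1.png")[90:250,170:320],None,fx=3,fy=3,interpolation=cv2.INTER_CUBIC)
b=cv2.resize(cv2.imread("pics/top1.png")[150:310,230:340],None,fx=3,fy=3,interpolation=cv2.INTER_CUBIC)
cv2.imwrite("pics/b1.png",np.hstack([a,b]))
print(get_time(),get_tool_pos(),p)
```

```text
3.1083 [ 0.51167017 -0.31643675  0.15211354] [ 0.511  -0.3157  0.151 ]
```

View pics/b1.png

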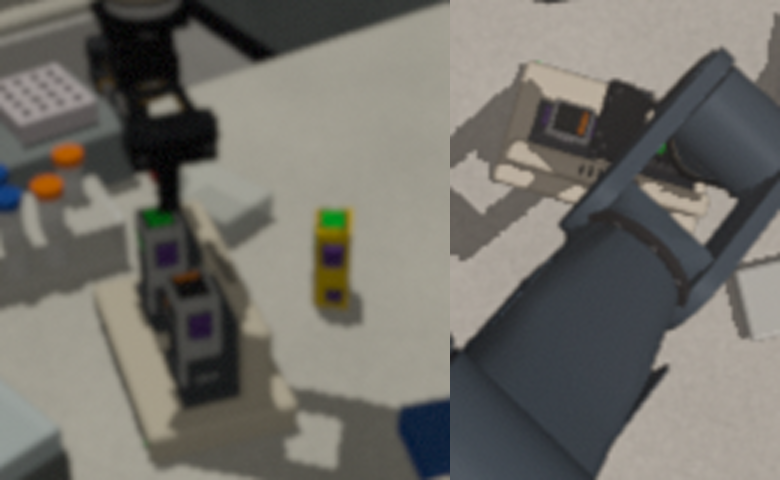

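Run:
```python
from rig import *
from h import *
S=load("scene1")
print(get_tool_pos())
P=get_tool_pos()
for y in(.0435,.058):
    print(y,proj(S,P+CH@[0,y,0]))
g=PACK+CH@[0,.03,.022]
print("button exp",proj(S,g),"blob",[c for s,c in blobs(S["image"],(125,80,40),(160,255,255))])
im=S["image"][150:166,215:240]; print(cv2.cvtColor(im,cv2.COLOR_BGR2GRAY)[0:12:2])
```

```text
[ 0.51167017 -0.31643675  0.15211354]
0.0435 [225.59220255 169.50922954]
0.058 [226.9954415  172.44585246]
button exp [225.25893244 175.99737672] blob [[73.92, 173.3], [225.25, 174.48], [280.5, 174.5], [281.0, 188.25], [236.24, 198.27]]
[[ 95 113 137 146 137 113  77  41  17   8   4   6   6  20  54  95 121 138
  150 157 159 159 160 158 159]
 [110 128 144 151 150 140 116  76  34   9   8   7   8  20  54  96 125 143
  153 157 157 156 153 152 150]
 [151 153 153 153 152 143 120  79  36  10   5   5   6  22  60 102 131 146
  152 151 149 148 148 148 147]
 [155 155 155 155 154 150 135 100  52  18   8  12   9  21  53  95 128 143
  148 150 150 148 147 147 148]
 [147 140 136 132 129 122 108  76  39   9   9  11  10  14  39  78 108 124
  134 145 153 153 151 148 147]
 [110  84  70  69  66  61  52  38  25  24  19  20  26  30  36  52  72  87
  100 124 144 153 152 147 143]]
```

Run:
```python
from rig import *
from h import *
pause(.2)
f=grab_frame("scene"); print(get_tool_pos(),get_tcp_rot(),quat(tool(CH,-1)),get_gripper_width())
P=get_tool_pos()
im=f["image"].copy()
c=cv2.resize(im[90:210,180:280],None,fx=6,fy=6,interpolation=cv2.INTER_CUBIC)
for y in(-.058,-.0435,.0435,.058):
    for z in (0,.05):
        u=proj(f,P+CH@[0,y,z]); print(y,z,u.round(1)); cv2.circle(c,((u-[180,90]+.5)*6).astype(int).tolist(),3,(0,0,255),-1)
cv2.imwrite("pics/b2.png",c)
```

```text
[ 0.51126593 -0.31586699  0.15160482] [ 4.57529133e-04  1.31341750e-01  9.91336991e-01 -3.25451629e-04] [np.float64(0.0), np.float64(0.13139134126869806), np.float64(0.9913305782833558), np.float64(0.0)] 0.9938737616368333
-0.058 0 [216.7 150.6]
-0.058 0.05 [215.6 136.2]
-0.0435 0 [217.9 153.2]
-0.0435 0.05 [216.8 138.7]
0.0435 0 [225.8 169.7]
0.0435 0.05 [224.9 154.8]
0.058 0 [227.2 172.6]
0.058 0.05 [226.3 157.6]
```

View pics/b2.png

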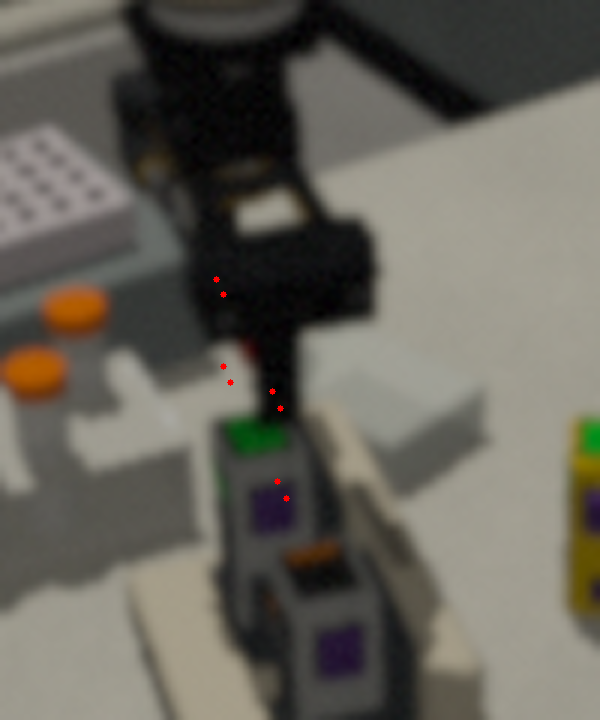

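Run:
```python
from h import *
R=Ro.from_quat([.988102,.1537968,0,-.00096]).as_matrix(); P=np.array([.19,-.595,.188])
for n in("scene0","top0"):
    f=load(n)
    c=cv2.resize(f["image"],None,fx=1,fy=1)
    x0,y0=(215,0) if n=="scene0" else (350,270)
    c=cv2.resize(c[y0:y0+100,x0:x0+110],None,fx=5,fy=5,interpolation=cv2.INTER_CUBIC)
    for y in(-.0585,-.0435,.0435,.0585):
        for z in(0,-.07):
            u=proj(f,P+R@[0,y,z]); print(n,y,z,u.round(1)); cv2.circle(c,((u-[x0,y0]+.5)*5).astype(int).tolist(),3,(0,0,255),-1)
    cv2.imwrite(f"pics/g{n}.png",c)
a=[cv2.imread(f"pics/g{n}.png") for n in("scene0","top0")]
cv2.imwrite("pics/g.png",cv2.resize(np.hstack(a),(800,int(500*800/1100))))
```

```text
scene0 -0.0585 0 [272.4  91.6]
scene0 -0.0585 -0.07 [272.9  72.5]
scene0 -0.0435 0 [269.   90.5]
scene0 -0.0435 -0.07 [269.3  71.4]
scene0 0.0435 0 [250.   84.2]
scene0 0.0435 -0.07 [249.7  65.6]
scene0 0.0585 0 [246.8  83.2]
scene0 0.0585 -0.07 [246.4  64.6]
top0 -0.0585 0 [377.6 312.7]
top0 -0.0585 -0.07 [385.6 318.3]
top0 -0.0435 0 [382.3 311.2]
top0 -0.0435 -0.07 [390.5 316.7]
top0 0.0435 0 [409.4 302.9]
top0 0.0435 -0.07 [419.1 307.9]
top0 0.0585 0 [414.  301.5]
top0 0.0585 -0.07 [424.1 306.4]
```

View pics/g.png

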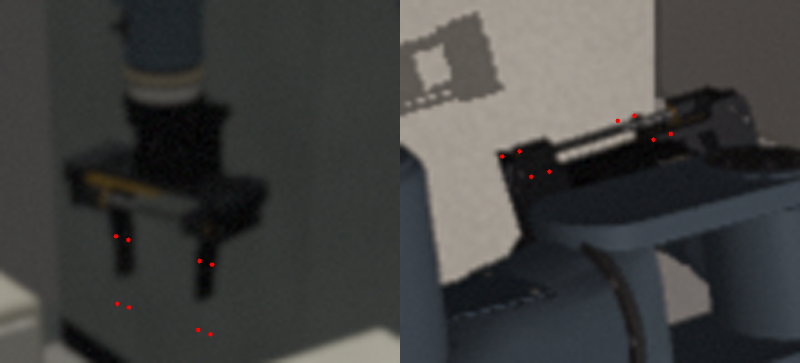

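Run:
```python
from rig import *
from h import *
f=load("top1"); P=np.array([.5113,-.3159,.1516])
c=f["image"]; x0,y0=255,150
c=cv2.resize(c[y0:y0+90,x0:x0+100],None,fx=7,fy=7,interpolation=cv2.INTER_CUBIC)
for z,col in((.07,(0,0,255)),(.11,(0,255,255))):
  for x in(-.0375,.0375):
    for y in(-.095,-.0435,.0435,.095):
            u=proj(f,P+CH@[x,y,z]); print(x,y,z,u.round(1)); cv2.circle(c,((u-[x0,y0]+.5)*7).astype(int).tolist(),3,col,-1)
cv2.imwrite(f"pics/gt.png",c)
# independent FK sanity: touch nothing, just report joints
print(get_qpos().round(4) if hasattr(get_qpos(),'round') else get_qpos())
```

```text
-0.0375 -0.095 0.07 [334.6 219.9]
-0.0375 -0.0435 0.07 [318.1 215. ]
-0.0375 0.0435 0.07 [290.2 206.8]
-0.0375 0.095 0.07 [273.7 201.9]
0.0375 -0.095 0.07 [341.3 195.9]
0.0375 -0.0435 0.07 [324.9 191. ]
0.0375 0.0435 0.07 [297.1 182.8]
0.0375 0.095 0.07 [280.6 178. ]
-0.0375 -0.095 0.11 [337.6 220. ]
-0.0375 -0.0435 0.11 [320.6 215. ]
-0.0375 0.0435 0.11 [291.8 206.5]
-0.0375 0.095 0.11 [274.7 201.5]
0.0375 -0.095 0.11 [344.6 195.2]
0.0375 -0.0435 0.11 [327.6 190.2]
0.0375 0.0435 0.11 [298.9 181.7]
0.0375 0.095 0.11 [281.9 176.7]
[-0.7392  0.5376  1.5328 -0.      1.0701 -2.0465]
```

View pics/gt.png

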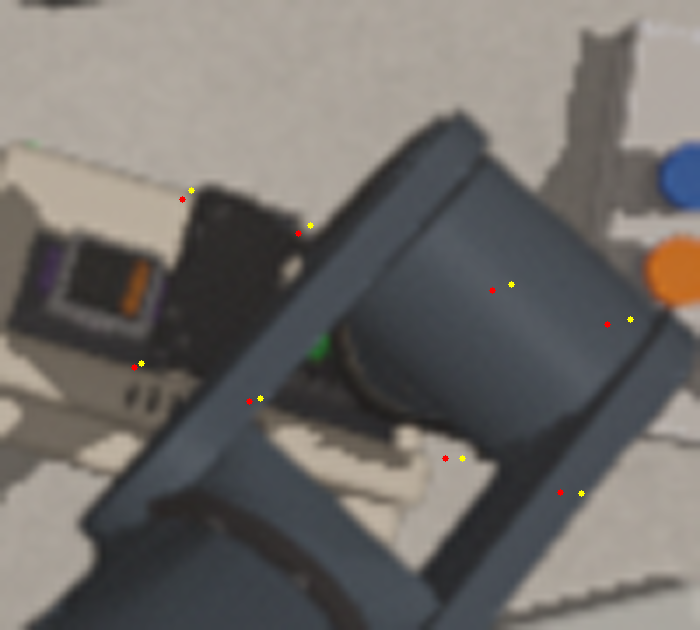

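Run:
```python
from rig import *
from h import *
S,T=load("scene0"),load("top0")
print("yellow",tri(S,(280.84,162.0),T,(287.01,254.41)))
p,q=chTCP(.004,-1)
print(move_linear(p,q,v=.12,contact_N=8))
pause(.2)
f=grab_frame("scene"); pickle.dump(f,open("scene2.pkl","wb"));print(get_tool_pos(),get_ft_force())
P=get_tool_pos()
c=cv2.resize(f["image"][90:210,180:280],None,fx=6,fy=6,interpolation=cv2.INTER_CUBIC)
for y in(-.058,-.0435,.0435,.058):
    for z in (0,.05):
        u=proj(f,P+CH@[0,y,z]); cv2.circle(c,((u-[180,90]+.5)*6).astype(int).tolist(),3,(0,0,255),-1)
cv2.imwrite("pics/b3.png",c)
```

```text
yellow (array([ 0.33417297, -0.26916106,  0.10565778]), np.float64(0.0013342171947329522))
False
[ 0.51151952 -0.31614884  0.10591402] [ 0.89187444 -0.42599253 -0.38893735]
```

View pics/b3.png

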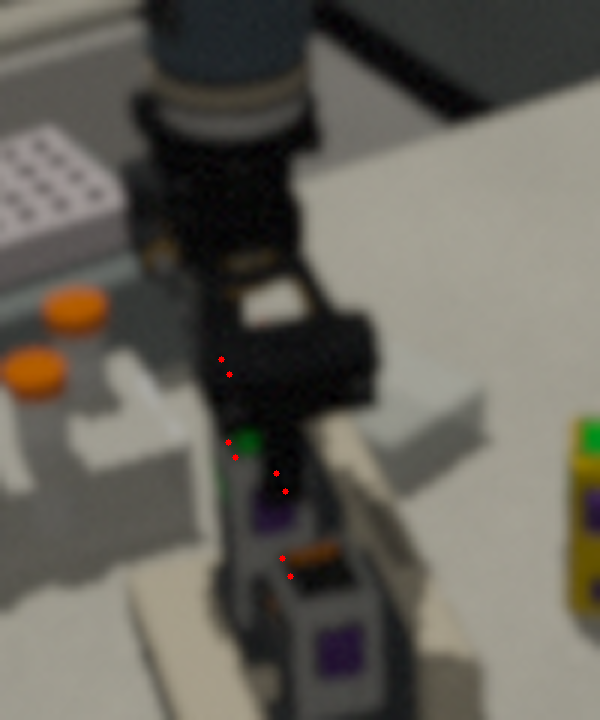

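Run:
```python
from rig import *
from h import *
f=load("scene2");P=np.array([ 0.51151952,-0.31614884,0.10591402])
for d in(0,.035,.045):
  print(d,[((proj(f,P+CH@[x,y,z+d])-[180,90]+.5)*6).round().tolist() for x,y,z in((.0375,.095,.07),(-.0375,.095,.07),(.0095,.058,0),(-.0095,.058,0))])
im=cv2.cvtColor(f["image"],cv2.COLOR_BGR2HSV)[...,2]
print(im[150:186:2,218:240])
```

```text
0 [[223.0, 519.0], [386.0, 485.0], [271.0, 581.0], [310.0, 572.0]]
0.035 [[218.0, 454.0], [385.0, 420.0], [267.0, 521.0], [307.0, 513.0]]
0.045 [[216.0, 434.0], [384.0, 401.0], [266.0, 504.0], [306.0, 496.0]]
[[ 22  19  20  19  22  25  21  19  18  18  18  16  18  17  19  13  18  15
   17  16  15  13]
 [ 17  18  13  20  19  15  17  17  17  14  15  11  14  14  11  10   9  12
   10  11  10  18]
 [ 15  14  10   5  11   8  10  10  12  12   7   6  10  10   9  13  11  11
    8  13  17  27]
 [ 15  17  11  10  10   8   7  11   8   6   9  10  10   9   9   8  11   2
    8  12  15  20]
 [ 23  27  18  15   8   6   9  10  11   8  12  10  13  11  18  30  45  59
   70  78  81  86]
 [ 19  13  14  13   8   9   7   5  11   8  12  18  31  50  66  91 121 140
  149 149 144 140]
 [ 32  40  52  57  47  30  17   7   7   4   9   9  28  51  78 101 131 153
  163 162 158 148]
 [ 52  59  70  74  61  37  12   7   6   9   9  13  19  32  59  92 127 151
  163 165 164 157]
 [ 63  62  64  67  52  35  19   7   7   7  12   8  20  29  40  69 109 141
  154 157 159 160]
 [ 70  73  74  70  60  40  23   6   7  15   8   7  24  34  34  39  64  91
  106 111 124 145]
 [ 67  73  74  67  53  35  17  11   8  12  10  10  23  33  36  29  37  56
   76  86  93 106]
 [ 68  70  69  55  41  25  19  10  17   9  11  16  26  30  31  28  27  38
   56  71  79  75]
 [ 61  69  67  54  44  37  29  25  26  29  35  42  50  48  39  31  29  30
   39  61  77  81]
 [ 58  67  66  54  47  48  48  44  45  43  49  56  63  62  49  32  27  26
   39  56  76  85]
 [ 52  63  68  61  50  52  54  54  56  58  59  64  68  66  51  37  37  40
   46  59  75  85]
 [ 53  63  72  72  70  68  69  69  69  69  70  72  71  69  66  66  69  68
   62  59  69  76]
 [ 53  64  72  74  74  73  72  69  62  63  72  77  78  77  74  70  67  55
   46  45  56  63]
 [ 45  60  70  71  70  69  65  64  59  50  43  42  40  34  32  24  19  19
   16  26  41  56]]
```

```bash
cat >> h.py <<'E'
def look(name,P=None,box=(180,90,100,120),k=6,cam="scene",pts=()):
    from rig import grab_frame
    f=grab_frame(cam); pickle.dump(f,open(name+".pkl","wb"))
    x0,y0,w,h=box
    c=cv2.resize(f["image"][y0:y0+h,x0:x0+w],None,fx=k,fy=k,interpolation=cv2.INTER_CUBIC)
    for X in pts:
        u=proj(f,X); cv2.circle(c,((u-[x0,y0]+.5)*k).astype(int).tolist(),2,(0,0,255),-1)
    cv2.imwrite(f"pics/{name}.png",c); return f
E
python3 - <<'E'
from rig import *
from h import *
p,q=chTCP(-.018,-1)
print(move_linear(p,q,v=.08,contact_N=6))
pause(.15)
P=get_tool_pos();print(P,get_ft_force(),get_time())
look("b4",pts=[P+CH@[x,.058,d] for x in(-.0095,.0095) for d in (.035,.045)]+[PACK+CH@[x,.03,.022+z] for x in(-.01,.01) for z in(-.012,.012)])
E
```

```text
False
[ 0.51125431 -0.31595863  0.08328411] [0.40878087 0.08283026 0.21347581] 4.7167
```

View pics/b4.png

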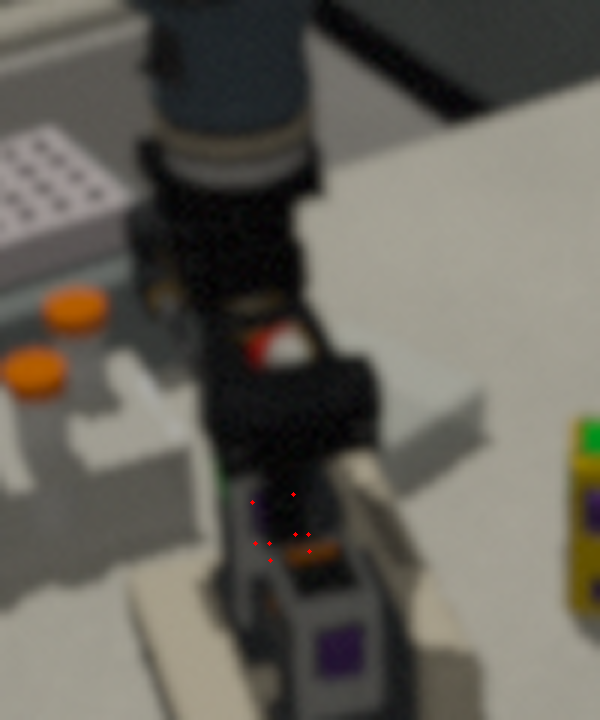

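Run:
```python
from rig import *
from h import *
p,q=chTCP(-.040,-1)
print(move_linear(p,q,v=.06,contact_N=6))
pause(.15)
P=get_tool_pos();print(P,get_ft_force(),get_time())
look("b5")
look("b5t",cam="top",box=(255,150,100,90),k=7)
```

```text
False
[ 0.5111911  -0.31588858  0.06118572] [ 0.81941081  0.73623633 -0.26878989] 5.4333
```

View pics/b5.png

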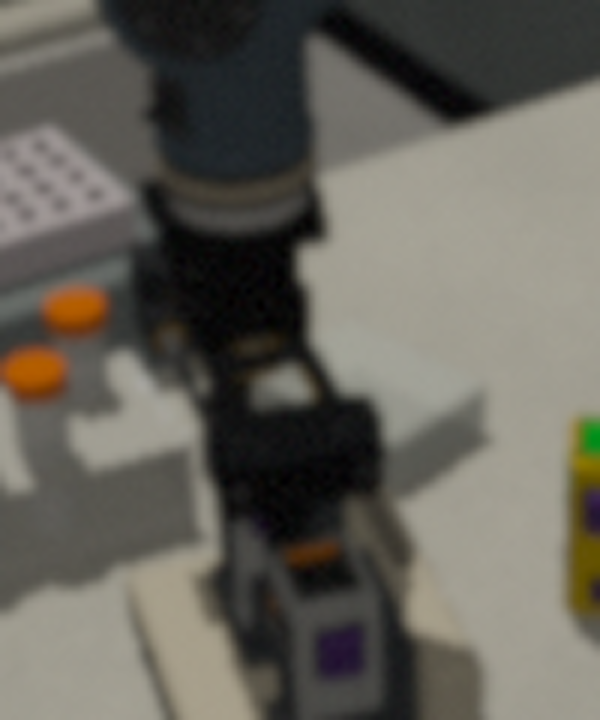

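View pics/b5t.png

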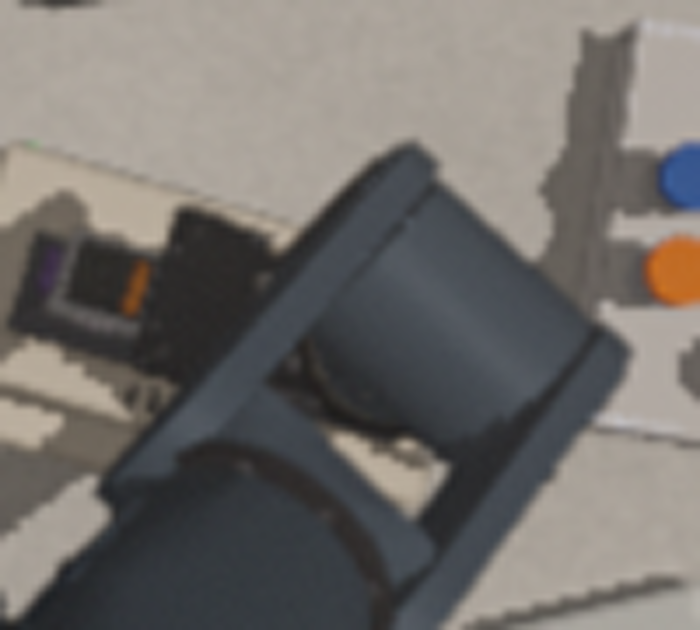

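Run:
```python
from rig import *
from h import *
command_gripper(0.0); print(get_gripper_width(),get_gripper_width()*87,get_ft_force(),get_moment(),get_time())
pause(.3); print(get_gripper_width()*87,get_ft_force(),get_tool_pos())
```

```text
0.5330049266410464 46.37142861777104 [-0.55671301 -0.78661063  0.98577956] [-0.04194563 -0.08477188 -0.05924937] 6.2917
46.15331127763159 [-0.37555909 -1.08080682  1.74399174] [ 0.51114184 -0.31603038  0.06112298]
```

Run:
```python
from rig import *
from h import *
look("b6",box=(200,140,80,75),k=9)
P=get_tool_pos()
r=move_linear(P+np.array([0,0,.006]),v=.02,contact_N=12); print(r,get_tool_pos()-P,get_ft_force(),get_gripper_width()*87)
```

```text
False [-0.00068567  0.00089447  0.00530866] [-0.16352434 -0.07222841 -4.61603074] 46.672128599084445
```

View pics/b6.png

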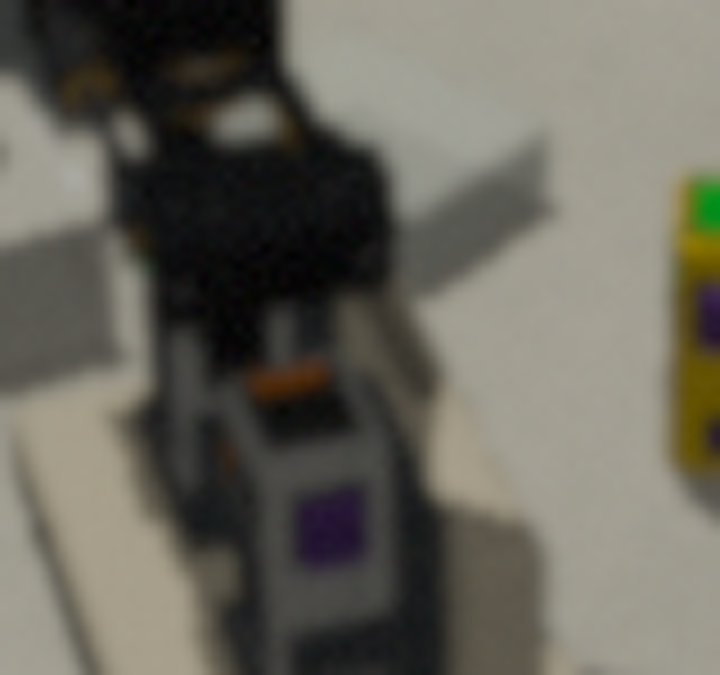

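Run:
```python
from rig import *
from h import *
p,q=chTCP(-.040+.125,-1)
r=move_linear(p,q,v=.1,contact_N=15); print(r,get_tool_pos(),get_ft_force(),get_gripper_width()*87,get_time())
pause(.15)
look("b7",box=(170,60,120,160),k=4); look("b7t",cam="top",box=(240,130,110,110),k=5)
a=cv2.imread("pics/b7.png");b=cv2.imread("pics/b7t.png");b=cv2.copyMakeBorder(b,0,90,0,0,cv2.BORDER_CONSTANT)
cv2.imwrite("pics/b7c.png",cv2.resize(np.hstack([a[:640],b]),None,fx=.75,fy=.75))
```

```text
False [ 0.51049221 -0.31524213  0.18513579] [ 0.08853914 -0.06667126 -4.07404291] 46.50512692322718 8.4417
```

View pics/b7c.png

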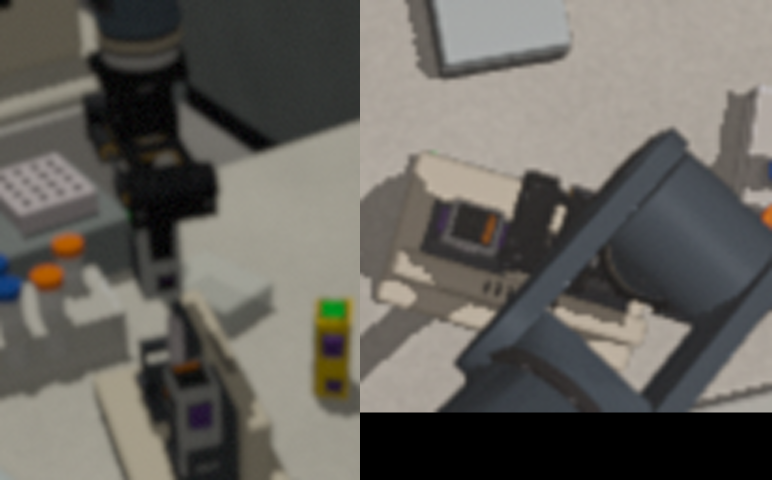

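```bash
cat >> h.py <<'E'
GOFF=.0368
def shP(x,y,z,R=None,flip=-1):
    "reported TCP so that pack centre is at shoe coords x,y,z"
    Rt=tool(SH if R is None else R,flip)
    return SO+SH@np.array([x,y,z])+GOFF*Rt[:,2], quat(Rt)
E
python3 - <<'E'
from rig import *
from h import *
from numpy import round as r
for c in((.07,0,.22),(.02,0,.22),(.02,0,.155),(.02,0,.05)):
    p,q=shP(*c); a=ik(p,q); print(c,p.round(3),None if a is None else r(a,2))
p,q=chTCP(-.040+.19,-1); print(r(ik(p,q),2))
E
```

```text
(0.07, 0, 0.22) [0.632 0.158 0.3  ] [ 0.19  0.27  1.71 -0.4   0.63 -0.89]
(0.02, 0, 0.22) [0.592 0.167 0.272] [ 0.23  0.26  1.82 -0.5   0.55 -0.76]
(0.02, 0, 0.155) [0.629 0.159 0.218] [ 0.2   0.38  1.82 -0.58  0.44 -0.69]
(0.02, 0, 0.05) [0.687 0.146 0.132] [ 0.15  0.58  1.77 -0.78  0.3  -0.5 ]
[-0.74  0.43  1.42 -0.    1.29 -2.05]
```

Run:
```python
from rig import *
from h import *
p,q=chTCP(-.040+.20,-1); move_linear(p,q,v=.2)
p,q=shP(.08,0,.23); goto(p,q); pause(.25)
P=get_tool_pos();R=Ro.from_quat(np.roll(get_tcp_rot(),-1)).as_matrix()
print(P,p,get_time(),get_ft_force(),get_gripper_width()*87)
print(np.degrees(np.arccos((np.trace(R.T@tool(SH,-1))-1)/2)))
f=look("d1",box=(170,130,190,170),k=4); g=look("d1t",cam="top",box=(90,70,150,140),k=5)
for n,ff in(("s",f),("t",g)):
    for nm,lo,hi in(("green",(50,120,60),(70,255,255)),("violet",(125,80,30),(160,255,255))): print(n,nm,blobs(ff["image"],lo,hi))
```

```text
[0.63477755 0.15661541 0.3140061 ] [0.63449058 0.15750099 0.31414629] 11.25 [-0.05148595 -0.46605483 -4.06748219] 45.707961335752856
0.08287339806924976
s green [([278, 160, 7, 6, 35], [280.91, 162.26]), ([316, 192, 16, 15, 88], [324.06, 199.01]), ([301, 200, 13, 17, 102], [306.93, 207.93])]
s violet [([68, 164, 13, 19, 170], [73.88, 173.21]), ([278, 172, 6, 6, 32], [280.5, 174.53]), ([280, 188, 3, 2, 4], [281.0, 188.25]), ([233, 195, 7, 8, 47], [236.15, 198.15]), ([302, 243, 5, 3, 13], [304.0, 244.0])]
t green [([130, 150, 12, 5, 23], [135.35, 151.91]), ([126, 160, 12, 5, 29], [131.41, 162.24]), ([282, 249, 11, 11, 71], [287.01, 254.41])]
t violet [([372, 90, 30, 11, 253], [386.51, 94.92]), ([260, 185, 3, 6, 10], [261.3, 187.6]), ([277, 190, 3, 6, 9], [278.0, 192.78]), ([278, 247, 4, 5, 11], [279.45, 248.73])]
```

View pics/d1.png

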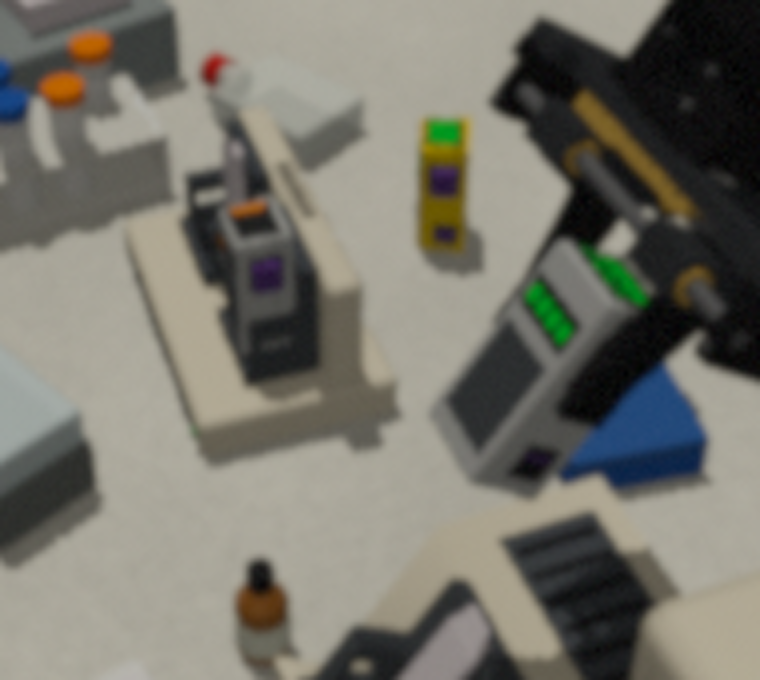

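View pics/d1t.png

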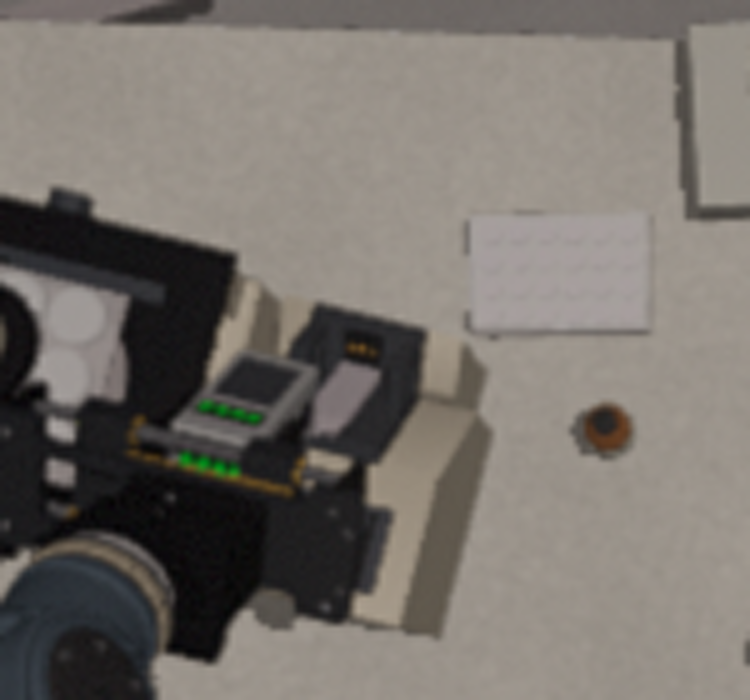

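Run:
```python
from h import *
S,T=load("d1"),load("d1t")
P=np.array([0.63477755,0.15661541,0.3140061]); Rt=tool(SH,-1)
M=P-GOFF*Rt[:,2]
for nm,s,t in(("front",(306.93,207.93),(135.35,151.91)),("top",(324.06,199.01),(131.41,162.24))):
    X,r=tri(S,s,T,t); print(nm,X.round(4),r, "in pack frame (A):",(SH.T@(X-M)).round(4))
print("bias-check at expected (A) of top centre [0,0,.05]",proj(S,M+SH@[0,0,.05]),proj(T,M+SH@[0,0,.05]))
lsd=cv2.createLineSegmentDetector(0)
for nm,f,(x0,x1,y0,y1) in(("T",T,(120,160,135,165)),("S",S,(275,340,180,255))):
    L=lsd.detect(cv2.cvtColor(f["image"],cv2.COLOR_BGR2GRAY))[0][:,0];k=0
    c=cv2.resize(f["image"][y0:y1,x0:x1],None,fx=8,fy=8,interpolation=cv2.INTER_CUBIC)
    for l in L:
        n=np.hypot(l[2]-l[0],l[3]-l[1])
        if n>7 and x0<min(l[0],l[2]) and max(l[0],l[2])<x1 and y0<min(l[1],l[3]) and max(l[1],l[3])<y1:
            print(nm,k,l.round(1).tolist(),"ang %.1f"%np.degrees(np.arctan2(l[3]-l[1],l[2]-l[0])))
            p=((l-[x0,y0,x0,y0]+.5)*8).astype(int)
            cv2.line(c,p[:2].tolist(),p[2:].tolist(),(0,0,255),1);cv2.putText(c,str(k),((p[:2]+p[2:])//2).tolist(),0,.6,(255,0,255),1);k+=1
    cv2.imwrite(f"pics/e{nm}.png",c)
```

```text
front [0.6165 0.1623 0.3786] 0.0004549783636858501 in pack frame (A): [0.0214 0.0016 0.027 ]
top [0.5878 0.169  0.3882] 0.0006948367415369069 in pack frame (A): [0.0028 0.0019 0.0518]
bias-check at expected (A) of top centre [0,0,.05] [323.73780071 199.5821474 ] [132.21609736 163.12211362]
T 0 [127.19999694824219, 149.6999969482422, 122.5, 155.10000610351562] ang 130.8
T 1 [132.3000030517578, 147.1999969482422, 138.60000610351562, 138.39999389648438] ang -54.2
T 2 [153.39999389648438, 148.6999969482422, 150.10000610351562, 157.1999969482422] ang 111.4
T 3 [157.5, 141.8000030517578, 153.39999389648438, 148.3000030517578] ang 121.7
T 4 [143.8000030517578, 157.6999969482422, 151.10000610351562, 147.1999969482422] ang -55.2
T 5 [139.1999969482422, 155.10000610351562, 126.80000305175781, 152.5] ang -168.2
T 6 [148.60000610351562, 145.0, 143.10000610351562, 151.89999389648438] ang 128.2
T 7 [139.1999969482422, 141.3000030517578, 148.10000610351562, 143.0] ang 11.1
T 8 [143.1999969482422, 150.3000030517578, 134.39999389648438, 148.1999969482422] ang -166.5
S 0 [324.5, 183.1999969482422, 318
[... 704 characters left out ...]
S 9 [286.5, 250.39999389648438, 280.8999938964844, 230.60000610351562] ang -105.8
S 10 [296.3999938964844, 208.39999389648438, 305.8999938964844, 222.5] ang 56.1
S 11 [304.79998779296875, 196.60000610351562, 315.3999938964844, 210.8000030517578] ang 53.6
S 12 [304.79998779296875, 222.5, 289.8999938964844, 241.3000030517578] ang 128.5
S 13 [318.6000061035156, 235.89999389648438, 309.3999938964844, 234.10000610351562] ang -168.6
S 14 [290.5, 248.89999389648438, 332.1000061035156, 201.1999969482422] ang -48.9
S 15 [308.79998779296875, 218.89999389648438, 298.8999938964844, 204.6999969482422] ang -124.8
S 16 [333.79998779296875, 201.1999969482422, 327.6000061035156, 194.8000030517578] ang -133.8
```

View pics/eT.png

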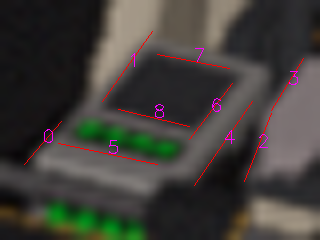

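View pics/eS.png

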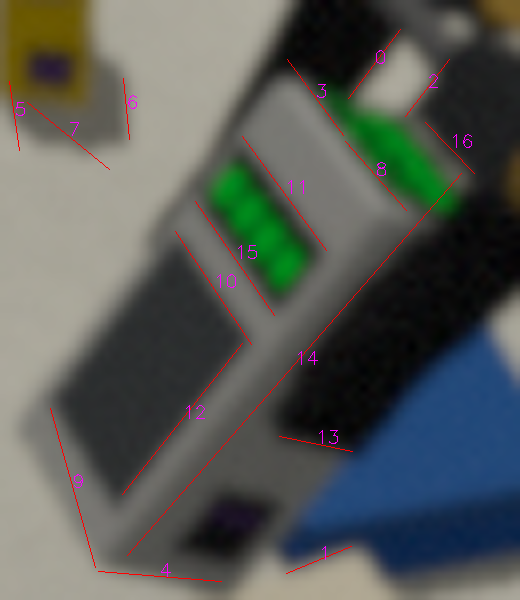

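Run:
```python
from h import *
S,T=load("d1"),load("d1t"); S0,T0=load("scene0"),load("top0")
P=np.array([0.63477755,0.15661541,0.3140061]); M=P-GOFF*SH[:,2]*-1*-1
M=P+GOFF*SH[:,2]
def ang(f,a,b):
    d=proj(f,b)-proj(f,a); return (np.degrees(np.arctan2(d[1],d[0]))+90)%180-90
for dp in(-2,0,2):
    R=SH@Ro.from_euler("y",dp,degrees=True).as_matrix()
    print(dp,"pack T -y",ang(T,M+R@[.02,-.023,-.03],M+R@[.02,-.023,.04]),"S +y",ang(S,M+R@[.02,.023,-.05],M+R@[.02,.023,.05]),
     "rail T",[round(ang(T,SO+R@[.011,y,.02],SO+R@[.011,y,.07]),1) for y in(.013,-.013)],"rail S",[round(ang(S,SO+R@[.011,y,.02],SO+R@[.011,y,.07]),1) for y in(.013,-.013)])
# rail profile in gray across, straight sampling in both images along shoe y at several z
for nm,f in(("T",T0),("S",S0)):
    g=cv2.cvtColor(f["image"],cv2.COLOR_BGR2GRAY).astype(np.float32)
    for z in(.045,.055,.065):
        ys=np.arange(-.024,.0241,.002)
        u=np.array([proj(f,SO+SH@[.011,y,z]) for y in ys],np.float32)
        v=cv2.remap(g,u[:,0].reshape(1,-1),u[:,1].reshape(1,-1),cv2.INTER_LINEAR)[0]
        print(nm,z,v.astype(int))
print((np.arange(-.024,.0241,.002)*1e3).astype(int))
for nm,f in(("T",T0),("S",S0)):
    g=cv2.cvtColor(f["image"],cv2.COLOR_BGR2GRAY).astype(np.float32)
    zs=np.arange(-.004,.105,.004); u=np.array([proj(f,SO+SH@[.011,0,z]) for z in zs],np.float32)
    print(nm,"along z",cv2.remap(g,u[:,0].reshape(1,-1),u[:,1].reshape(1,-1),cv2.INTER_LINEAR)[0].astype(int))
print((zs*1e3).astype(int))
```

```text
-2 pack T -y -53.614140843860696 S +y -50.46498597043219 rail T [np.float64(-54.3), np.float64(-55.9)] rail S [np.float64(-48.7), np.float64(-49.4)]
0 pack T -y -51.905911651746806 S +y -51.88087959013638 rail T [np.float64(-52.6), np.float64(-54.3)] rail S [np.float64(-50.2), np.float64(-50.9)]
2 pack T -y -50.02406169252174 S +y -53.326872515463684 rail T [np.float64(-50.6), np.float64(-52.4)] rail S [np.float64(-51.7), np.float64(-52.4)]
T 0.045 [ 43  41  42  48  68  92 110 120 122 123 122 121 121 122 122 123 123 119
 106  79  56  40  36  36  40]
T 0.055 [ 42  42  44  52  71  96 112 120 122 122 121 121 122 122 122 122 122 114
 102  76  55  41  41  42  44]
T 0.065 [ 42  41  42  51  71  93 110 120 122 122 121 121 121 122 122 121 121 114
 101  76  56  41  39  39  40]
S 0.045 [ 39  39  39  48  69  95 117 127 131 132 132 132 132 132 132 131 129 125
 113  94  70  47  32  28  31]
S 0.055 [ 51  45  44  50  67  94 115 126 131 132 132 132 132 132 132 132 130 125
 114  94  69  46  32  28  31]
S 0.065 [ 53  45  43  54  72  96 118 128 131 132 132 132 132 133 132 132 130 124
 112  92  69  46  31  29  32]
[-24 -22 -19 -17 -15 -13 -11  -9  -7  -5  -3  -1   0   2   4   6   8  10
  12  14  16  18  20  22  24]
T along z [ 60  92 110 120 122 122 123 123 122 122 122 122 121 121 122 122 121 121
 122 123 126 128 129 129 124 108  86  60]
S along z [ 25  48  97 126 130 131 132 132 133 132 132 132 132 132 132 132 132 133
 132 132 135 138 138 136 128 108 140 153]
[ -4   0   4   8  12  16  20  24  28  32  36  39  44  48  52  55  60  64
  68  72  76  80  83  88  92  96 100 104]
```

```bash
cat >> h.py <<'E'
def halfc(ys,v,i0,level):
    "half-level crossings outward from index i0"
    out=[]
    for s in(-1,1):
        i=i0
        while 0<=i+s<len(v) and (v[i]-level)*(v[i+s]-level)>0: i+=s
        if not 0<=i+s<len(v): out.append(np.nan); continue
        t=(level-v[i])/(v[i+s]-v[i]); out.append(ys[i]+s*t*(ys[1]-ys[0]))
    return out
def samp(f,pts):
    g=cv2.cvtColor(f["image"],cv2.COLOR_BGR2GRAY).astype(np.float32)
    u=np.array([proj(f,p) for p in pts],np.float32)
    return cv2.remap(g,u[:,:1].reshape(1,-1),u[:,1:].reshape(1,-1),cv2.INTER_CUBIC)[0]
E
python3 - <<'E'
from h import *
S,T=load("d1"),load("d1t"); P=np.array([0.63477755,0.15661541,0.3140061]); M=P+GOFF*SH[:,2]
ys=np.arange(-.035,.0351,.001); c=len(ys)//2
for nm,f in(("T",T),("S",S)):
    for z in np.arange(-.036,.013,.006):
        v=samp(f,[M+SH@[.02,y,z] for y in ys])
        lo=v[c-6:c+7].mean(); a,b=halfc(ys,v,c,(lo+v[c-25:c+26].max())/2)
        print(nm,"z %.0f"%(z*1e3),"edges %.1f %.1f ctr %.2f w %.1f"%(a*1e3,b*1e3,(a+b)*500,(b-a)*1e3), v[::5].astype(int))
    zs=np.arange(-.065,.066,.001); v=samp(f,[M+SH@[.02,0.0,z] for z in zs]); print(nm,[(int(round(z*1e3)),int(x)) for z,x in zip(zs[::3],v[::3])])
E
```

```text
T z -36 edges -19.4 20.2 ctr 0.42 w 39.6 [117  56  69 100  70  55  54  51  51  53  53  97 147 157  54]
T z -30 edges -18.5 20.0 ctr 0.75 w 38.4 [116  59  75 100  55  36  37  38  36  35  40  94 150 138  23]
T z -24 edges -18.0 19.7 ctr 0.89 w 37.7 [117  69  79 101  60  36  37  37  36  38  37  98 152 113  23]
T z -18 edges -17.9 19.4 ctr 0.73 w 37.3 [118  73  80 100  54  36  38  37  39  38  37 100 147  76  19]
T z -12 edges -17.6 19.5 ctr 0.94 w 37.2 [114  64  79 100  59  34  38  37  37  38  39  98 143  40  22]
T z -6 edges -16.7 18.9 ctr 1.11 w 35.6 [102  50  78 101  57  36  36  36  35  37  38  93  99  18  23]
T z -0 edges -15.6 17.9 ctr 1.17 w 33.5 [71 44 79 99 61 35 35 36 34 35 36 96 57 18 21]
T z 6 edges -15.7 17.4 ctr 0.87 w 33.1 [ 41  57  79 100  67  47  48  49  50  51  48  96  34  20  21]
T z 12 edges -17.0 nan ctr nan w nan [ 22  54  75 100  85  90  78  88  85  87  85  88  29  20  23]
T [(-65, 96), (-62, 112), (-59, 119), (-56, 119), (-53, 113), (-50, 105), (-47, 96), (-44, 94), (-41, 81), (-38, 62), (-35, 46), (-32, 38), (-29, 38), (-26, 37), (-23, 37), (-20, 37), (-17, 36), (
[... 966 characters left out ...]
  59 108  90  80  79]
S z 6 edges -19.0 18.3 ctr -0.35 w 37.3 [164 164 149 101  67  45  46  45  45  47  58 109  90  73  35]
S z 12 edges -23.5 nan ctr nan w nan [163 164 146 101 108 102 105 106 104 105 104 112  92  67  26]
S [(-65, 162), (-62, 162), (-59, 163), (-56, 165), (-53, 165), (-50, 160), (-47, 139), (-44, 121), (-41, 117), (-38, 103), (-35, 64), (-32, 46), (-29, 45), (-26, 45), (-23, 45), (-20, 46), (-17, 46), (-14, 44), (-11, 46), (-8, 45), (-5, 46), (-2, 45), (1, 46), (4, 45), (7, 48), (10, 80), (13, 112), (16, 115), (19, 83), (22, 62), (25, 70), (28, 71), (31, 52), (34, 73), (37, 114), (40, 119), (43, 119), (46, 121), (49, 131), (52, 109), (55, 63), (58, 70), (61, 99), (64, 107)]
```

Run:
```python
from h import *
S,T=load("scene0"),load("top0")
def X(a,b):
    h=lambda l:np.cross([l[0],l[1],1],[l[2],l[3],1]); p=np.cross(h(a),h(b)); return p[:2]/p[2]
t0=[162.2,187.9,129.8,180.];t5=[135.2,163.5,166.7,171.2];t8=[167.7,172.7,163.8,187.7]
s5=[295.1,264.3,316.3,257.9];s1=[318,257.8,334.1,281.7];s7=[319.4,306.1,294.5,264.8]
t3=[164.5,162.4,142.2,156.8]; s4=[286.8,273.8,302.9,303.9]
for nm,t,s in(("rear-y",X(t0,t8),X(s1,s5)),("front-y",X(t5,t8),X(s7,s5))):
    p,r=tri(S,s,T,t);print(nm,p.round(4),r)
p,u=line3(T,t3,S,s4); print("plate top edge line",u, (p+u*(.15-p[1])/u[1]).round(4), "in shoe",(SH.T@((p+u*(.15-p[1])/u[1])-SO)).round(4))
p,u=line3(T,t5,S,s7); print("vent front edge",u.round(3),(p+u*(.16-p[1])/u[1]).round(4))
p,u=line3(T,t0,S,s1); print("vent rear edge",u.round(3),(p+u*(.16-p[1])/u[1]).round(4))
for c in((.011,0,.09),(.011,0,0)): print(c,"world",(SO+SH@c).round(4))
```

```text
rear-y [0.5357 0.1246 0.1724] 0.0009950050373460956
front-y [0.5881 0.1128 0.1731] 0.000914671185988563
plate top edge line [-0.22423057 -0.97344615  0.04607874] [0.6224 0.15   0.1751] in shoe [-0.0081 -0.01    0.0852]
vent front edge [-0.215 -0.977  0.004] [0.5988 0.16   0.1746]
vent rear edge [-0.214 -0.977  0.006] [0.5439 0.16   0.1738]
(0.011, 0, 0.09) world [0.6371 0.1569 0.19  ]
(0.011, 0, 0) world [0.6875 0.1457 0.1163]
```

```bash
cat >> h.py <<'E'
SO=SO+SH@np.array([-.0006,-.001,0])
E
python3 - <<'E'
from rig import *
from h import *
p,q=shP(.03,0,.185); print(move_linear(p,q,v=.12,contact_N=10))
p,q=shP(.02,0,.165); print(move_linear(p,q,v=.06,contact_N=8)); pause(.25)
P=get_tool_pos(); print(P,p,get_time(),get_ft_force())
f=look("d2",box=(215,195,120,140),k=5); g=look("d2t",cam="top",box=(110,105,90,90),k=7)
for n,ff in(("s",f),("t",g)):
    print(n,blobs(ff["image"],(50,120,60),(70,255,255)))
E
```

```text
False
False
[0.62242905 0.15927434 0.22658417] [0.62220893 0.15919949 0.22614267] 12.8417 [ 0.5886268   0.24889134 -4.04161864]
s [([278, 160, 7, 6, 35], [280.91, 162.26]), ([318, 228, 15, 15, 97], [325.59, 235.23]), ([304, 236, 12, 16, 88], [309.58, 243.25])]
t [([137, 160, 12, 4, 21], [142.67, 161.19]), ([133, 169, 12, 5, 25], [138.68, 170.88]), ([282, 249, 11, 11, 72], [287.01, 254.35])]
```

View pics/d2.png

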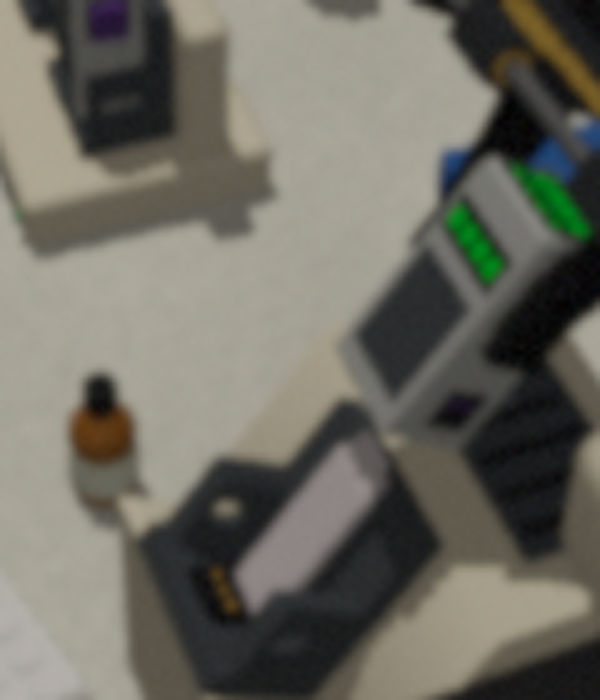

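View pics/d2t.png

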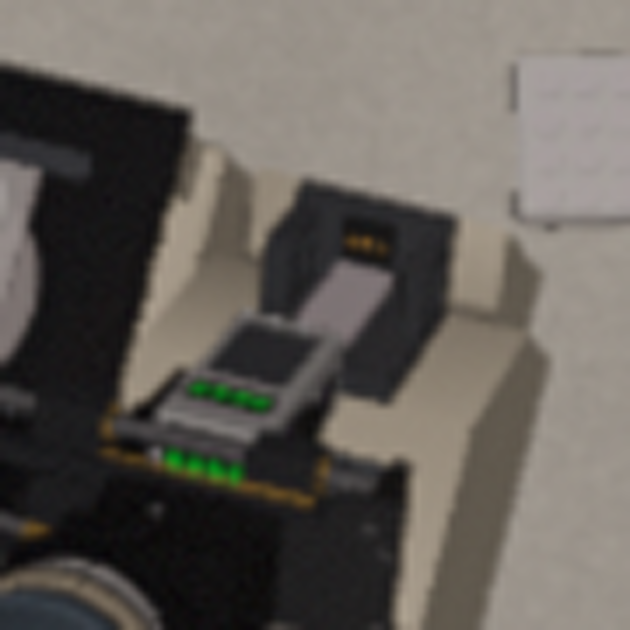

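```bash
cat >> h.py <<'E'
def edge(f,o,R,x,z,y0,w=.007):
    "subpixel location along y of strongest gradient near y0"
    ys=np.arange(y0-w,y0+w+1e-9,.0005)
    v=cv2.GaussianBlur(samp(f,[o+R@[x,y,z] for y in ys]).reshape(1,-1),(0,0),2)[0]
    g=np.abs(np.gradient(v)); k=g>.5*g.max()
    return (ys*g*k).sum()/(g*k).sum()
E
python3 - <<'E'
from rig import *
from h import *
P=get_tool_pos(); m=SH.T@(P+GOFF*SH[:,2]-SO); print("pack in shoe (reported)",m.round(4))
S,T=load("d2"),load("d2t")
for nm,f,zr in(("T",T,(.015,.05)),("S",S,(.03,.07))):
    L=[edge(f,SO,SH,.011,z,-.0145) for z in np.arange(*zr,.005)];Rr=[edge(f,SO,SH,.011,z,.0145) for z in np.arange(*zr,.005)]
    print(nm,"rail",np.round(np.array(L)*1e3,1),np.round(np.array(Rr)*1e3,1),"ctr %.2f"%((np.mean(L)+np.mean(Rr))*500))
    zz=np.arange(-.03,.004,.005)
    L=[edge(f,SO,SH,m[0]+.02,m[2]+z,m[1]-.0165,.005) for z in zz];Rr=[edge(f,SO,SH,m[0]+.02,m[2]+z,m[1]+.0175,.005) for z in zz]
    print(nm,"panel",np.round(np.array(L)*1e3,1),np.round(np.array(Rr)*1e3,1),"ctr %.2f"%((np.mean(L)+np.mean(Rr))*500))
    # lights along y
for nm,s,t in(("front",(309.58,243.25),(142.67,161.19)),("top",(325.59,235.23),(138.68,170.88))):
    X,r=tri(S,s,T,t); print(nm,r,"rel pack",(SH.T@(X-SO)-m).round(4))
# S view: shoe y-dir and x-dir pixel scales
for nm,f in(("T",T),("S",S)):
    o=SO+SH@[.02,0,.1]; print(nm,[((proj(f,o+SH@(np.eye(3)[i]*.01))-proj(f,o))/10).round(3).tolist() for i in range(3)])
E
```

```text
pack in shoe (reported) [2.030e-02 1.000e-04 1.652e-01]
T rail [-14.2 -14.1 -14.  -14.  -14.  -13.7 -13.7 -13.7] [14.5 15.2 15.4 15.  15.2 15.3 15.2 15.2] ctr 0.60
T panel [-15.9 -15.9 -16.1 -15.9 -15.4 -15.5 -15.7] [18.  18.3 18.  18.3 18.4 18.4 18.5] ctr 1.26
S rail [-14.5 -14.7 -14.5 -14.5 -14.3 -14.2 -14.5 -14.3 -14.4] [14.5 15.5 15.8 16.  15.8 15.8 16.  15.8 16. ] ctr 0.64
S panel [-17.  -17.1 -17.  -17.2 -17.  -17.2 -17. ] [15.9 16.3 16.3 16.2 16.3 16.3 16.3] ctr -0.42
front 0.0011652917643779404 rel pack [0.0208 0.0005 0.0267]
top 0.00118142927494716 rel pack [0.0021 0.0018 0.052 ]
T [[0.028, -0.289], [-0.32, -0.079], [-0.106, 0.142]]
S [[-0.387, -0.064], [0.23, 0.407], [0.302, -0.369]]
```

```bash
cat >> h.py <<'E'
SO=SO+SH@np.array([-.001,-.0001,0])
E
python3 - <<'E'
from rig import *
from h import *
p,q=shP(.02,0,.160); move_linear(p,q,v=.05); 
f0=get_ft_force()
p,q=shP(.02,0,.128); print(move_linear(p,q,v=.03,contact_N=7)); 
P=get_tool_pos(); print((SH.T@(P+GOFF*SH[:,2]-SO)).round(4),(SH.T@(get_ft_force()-f0)).round(2),get_moment().round(2),get_gripper_width()*87,get_time())
look("d3",box=(215,195,120,140),k=5); look("d3t",cam="top",box=(110,105,90,90),k=7)
E
```

```text
True
[ 1.980e-02 -1.000e-04  1.308e-01] [ 2.28 -0.19  7.39] [ 0.03 -0.06 -0.05] 46.5973539044899 14.0917
```

View pics/d3.png

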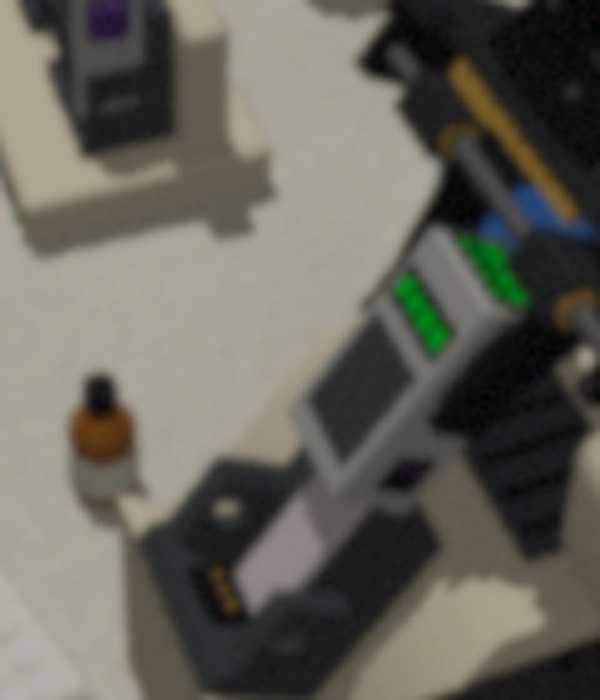

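```bash
cat >> h.py <<'E'
def st():
    from rig import get_tool_pos
    return (SH.T@(np.array(get_tool_pos())+GOFF*SH[:,2]-SO))
E
python3 - <<'E'
from rig import *
from h import *
for x in(.0212,.0224):
    p,q=shP(x,0,.136); move_linear(p,q,v=.05); pause(.1); f0=get_ft_force()
    p,q=shP(x,0,.118); r=move_linear(p,q,v=.03,contact_N=7)
    print(x,r,st().round(4),(SH.T@(get_ft_force()-f0)).round(2),(SH.T@get_moment()).round(2),get_time())
    if not r: break
E
```

```text
0.0212 False [ 2.110e-02 -1.000e-04  1.179e-01] [ 0.28 -0.89 -0.62] [ 0.13  0.7  -0.08] 15.35
```

Run:
```python
from rig import *
from h import *
print((SH.T@get_ft_force()).round(2))
for z in(.105,.09,.075):
    p,q=shP(.0212,0,z); r=move_linear(p,q,v=.04,contact_N=9)
    print(r,st().round(4),(SH.T@get_ft_force()).round(2),(SH.T@get_moment()).round(2),get_gripper_width()*87,get_time())
    if r: break
look("d4",box=(215,195,120,140),k=5); look("d4t",cam="top",box=(110,105,90,90),k=7)
```

```text
[-2.23 -0.63 -2.7 ]
False [ 2.110e-02 -1.000e-04  1.046e-01] [-2.13 -0.01 -3.31] [ 0.09  0.61 -0.03] 46.56320858980976 15.825
False [ 0.0211 -0.0001  0.0897] [-2.65 -0.7  -3.42] [ 0.08  0.6  -0.07] 46.2286455109416 16.35
False [ 0.0211 -0.0001  0.0747] [-2.41  0.64 -4.75] [ 0.08  0.57 -0.13] 46.50611433669013 16.875
```

View pics/d4.png

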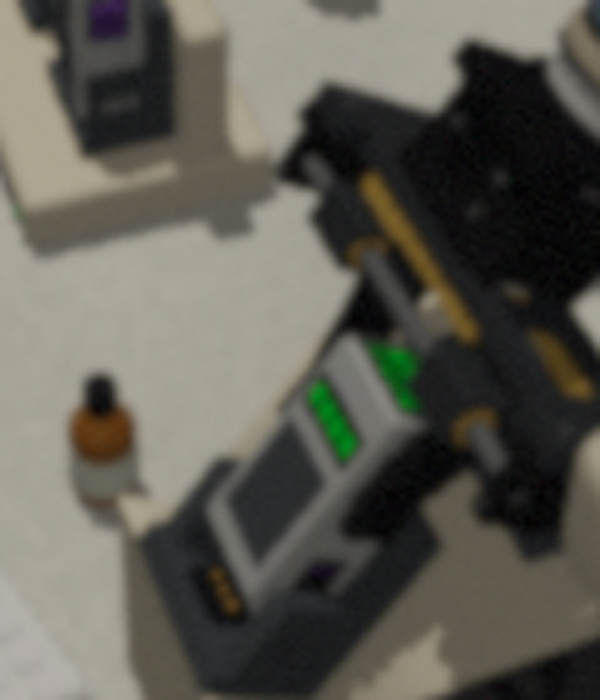

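Run:
```python
from rig import *
from h import *
p,q=shP(.0212,0,.060); r=move_linear(p,q,v=.04,contact_N=9)
print(r,st().round(4),(SH.T@get_ft_force()).round(2),get_time()); pause(.1)
for k in range(20):
    z=.059-.001*k
    p,q=shP(.0212,0,z); r=move_linear(p,q,v=.02,contact_N=15); pause(.05)
    F=SH.T@get_ft_force()
    print(round(z,4),r,st().round(4),F.round(2),round(get_gripper_width()*87,1),get_time())
    if r or F[2]>10: break
look("d5",box=(215,195,120,140),k=5)
```

```text
False [ 0.0211 -0.0001  0.0596] [-0.81 -0.02 -3.46] 17.5
0.059 False [ 0.0212 -0.      0.0591] [-1.79 -0.98 -4.03] 46.3 17.9
0.058 False [ 0.0211 -0.      0.058 ] [-2.12 -0.51 -3.04] 46.2 18.2
0.057 False [ 0.0211 -0.      0.0569] [-1.91  0.08 -3.81] 46.4 18.5
0.056 False [0.0213 0.     0.0562] [-2.22 -0.39 -2.17] 46.0 18.8
0.055 False [0.0213 0.     0.0552] [-2.66 -0.26  1.78] 46.0 19.1
0.054 False [0.0212 0.     0.054 ] [-2.28  0.    1.15] 46.4 19.4
0.053 False [0.0213 0.     0.053 ] [-2.43 -1.18  1.88] 46.3 19.7
0.052 False [0.0212 0.     0.052 ] [-2.42 -0.09  2.49] 46.2 20.0
0.051 False [ 0.0212 -0.      0.0512] [-2.25 -0.71  5.34] 46.2 20.3
0.05 False [ 0.0211 -0.0002  0.0511] [-3.05 -1.71 12.02] 46.1 20.6
```

View pics/d5.png

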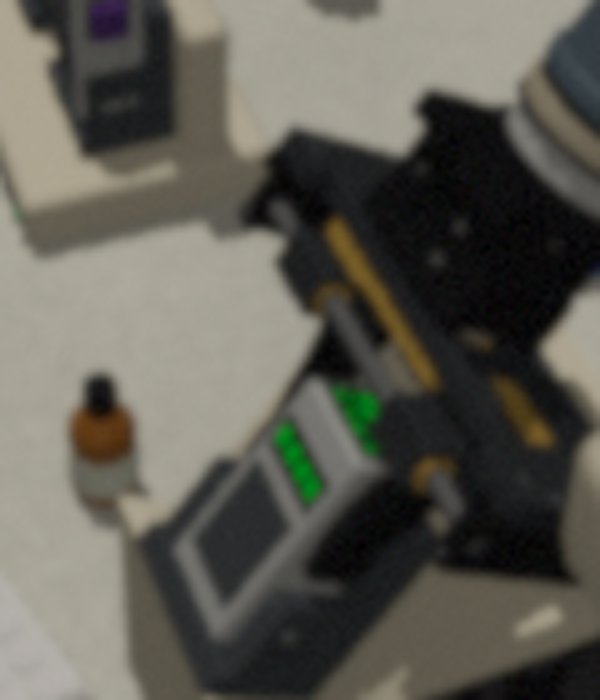

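Run:
```python
from rig import *
from h import *
p,q=shP(.0212,0,.0487); r=move_linear(p,q,v=.02,contact_N=25); pause(.2)
print(r,st().round(4),(SH.T@get_ft_force()).round(2),get_time())
command_gripper(.62); pause(.2)
print(st().round(4),(SH.T@get_ft_force()).round(2),get_gripper_width()*87,get_time())
command_gripper(.75); pause(.2)
print(st().round(4),(SH.T@get_ft_force()).round(2),get_gripper_width()*87,get_time())
f=look("d6",box=(215,195,120,140),k=5); look("d6t",cam="top",box=(110,105,90,90),k=7)
```

```text
False [ 0.0212 -0.0006  0.0507] [-3.76 -2.93 18.13] 21.1
[0.0218 0.     0.0492] [-2.49 -0.75  6.2 ] 53.81801958670449 21.7833
[0.0213 0.     0.0486] [-0.25  0.3   0.27] 65.172206473237 22.525
```

View pics/d6.png

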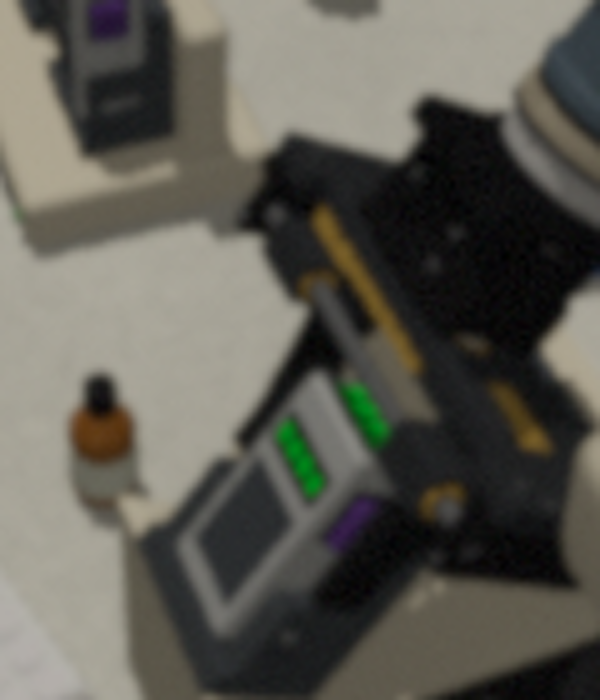

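Run:
```python
from rig import *
from h import *
command_gripper(1.0)
p,q=shP(.0212,0,.14); print(move_linear(p,q,v=.12,contact_N=10),get_ft_force())
p,q=shP(.06,0,.22); move_linear(p,q,v=.15)
pause(.2)
G=((50,120,60),(70,255,255));V=((125,80,30),(160,255,255))
for n in("d5","d6"): print(n,[b for b in blobs(load(n)["image"],*G)])
f=look("d7",box=(215,195,120,140),k=5); g=look("d7t",cam="top",box=(110,105,90,90),k=7)
print("d7",blobs(f["image"],*G),blobs(f["image"],*V)); print("t",blobs(g["image"],*G),blobs(g["image"],*V),"d6t",blobs(load("d6t")["image"],*G))
o=SO+SH@[.04,0,.07]; print("px per mm z",(proj(f,o+SH@[0,0,.001])-proj(f,o)).round(3),get_time())
```

```text
False [ 0.37338464 -0.15847673  0.18388842]
d5 [([278, 160, 7, 6, 35], [280.91, 162.26]), ([282, 272, 9, 14, 68], [286.56, 277.21]), ([270, 280, 9, 16, 71], [274.14, 287.17])]
d6 [([278, 160, 7, 6, 36], [280.92, 162.33]), ([283, 272, 10, 13, 66], [287.82, 277.36]), ([270, 279, 10, 15, 73], [274.67, 286.25])]
d7 [([278, 160, 7, 6, 35], [280.91, 162.26]), ([283, 272, 15, 14, 110], [289.53, 278.63]), ([270, 279, 10, 15, 73], [274.67, 286.25])] [([68, 164, 13, 19, 170], [73.88, 173.21]), ([278, 172, 6, 6, 32], [280.34, 174.53]), ([280, 188, 3, 2, 4], [281.0, 188.25]), ([233, 194, 7, 9, 48], [236.19, 198.06]), ([280, 294, 15, 12, 115], [287.57, 299.63])]
t [([151, 144, 10, 3, 13], [155.31, 145.0]), ([147, 150, 11, 9, 80], [152.06, 154.05]), ([282, 249, 11, 11, 71], [287.01, 254.41])] [([372, 90, 30, 11, 253], [386.51, 94.92]), ([162, 149, 4, 9, 27], [163.48, 152.67]), ([260, 185, 3, 6, 11], [261.18, 187.73]), ([277, 190, 3, 6, 9], [278.0, 192.78]), ([278, 247, 4, 5, 11], [279.45, 248.73])] d6t [([151, 144, 10, 3, 13], [155.31, 145.0]), ([148, 151, 10, 4, 18], [152.5, 152.39]), ([282, 249, 11, 11, 71], [287.01, 254.41])]
px per mm z [ 0.292 -0.362] 25.275
```

View pics/d7.png

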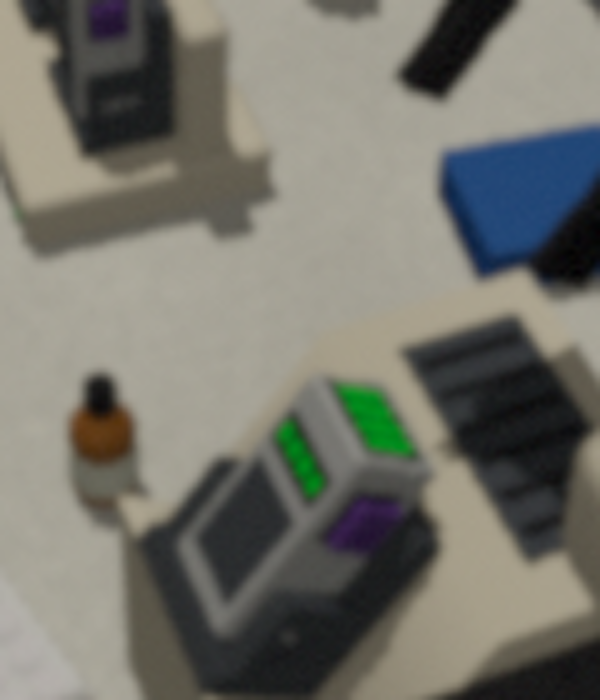

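View pics/d7t.png

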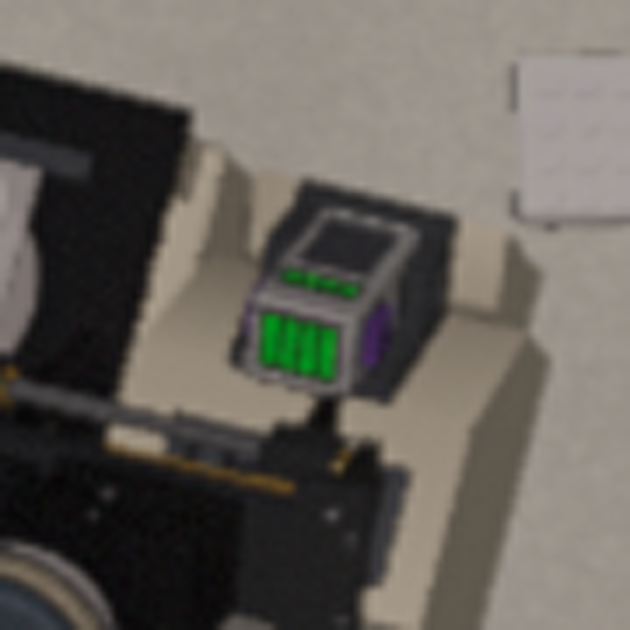

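Run:
```python
from rig import *
print(get_ft_force(),get_time()); close_job()
```

```text
[-0.25796007 -0.41435502 -0.37088827] 25.275
the job is handed in; nothing more can be done
```

The charged pack came off the charger by its two buttons and is now latched on the microscope's rail. I handed the job in at 25.3 s; no verdict was reported.

**Last checks**
- **Seating:** the sprung contacts were felt over the last 5 mm or so, then the hard stop, with about 20 N of push. When I let go, the front lights showed the pack rising about 2.2 mm. That matches the stated 2 mm latched height, and the pack did not move again as the gripper withdrew.
- **Buttons:** both show standing out in the top view. I judged this by eye and did not measure their travel.
- **Everything else:** the other pack's image has not moved (within 0.3 px). The bystanders were not measured. In the final crops, the ones in view showed no sign of having been moved. The tool force reads near zero.

**What disagreed**
- **Gripper height:** in the pictures the gripper sat about 40 mm behind the reported tool position, along the tool axis. I corrected by the pictures, and the grasp and the tilted view of the held pack both bore this out.
- **Camera heights:** around the microscope they read about 3–4 mm high, so I lined the pack up against the rail in the same pictures.
- **First slide:** it touched the rail's tapered head at about 7 N and was stopped there. I backed off, moved the pack about 1.2 mm out from the back plate, and it then slid freely.
- **Grip width:** it read 46.2–46.6 mm where 48 mm was expected with the buttons in. The pack lifted out with only its weight felt, so both teeth had cleared their catches.

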